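Stock the two-tier produce crate

TASK

Put the garlic and limes away in the two-tier crate: slide the keeper aside, draw the bolt and lift the green flap until it stands open past upright, lay every garlic bulb in the lower tier, then lower the flap gently until it is shut, push the bolt fully home and slide the keeper fully home behind it. All the limes belong on top, in the shallow tray of the shut flap. Leave the other things on the table standing where they are.

Things in the scene. Friction and masses are not known exactly. Their poses are not given: they have to be found in the camera images.
- crate: Two-tier wooden produce crate, fixed. Box part 170 mm (x) by 250 mm (y), walls 8 to 10 mm, rim 78 mm high; on its -x side an 80 mm deep deck, 250 mm wide, top 86 mm above the table, carries two catches. Origin: centre of the box part's underside, on the table; +x to the hinge, which is about world +y (robot's left) give or take 0.2 rad; +y is then about world -x, towards the robot; z up.
- crate_floor (a point): Centre of the lower tier's floor, 10 mm above the table. The lower tier is inside the box, clear 154 mm in x, 230 mm in y, and 68 mm high under the closed flap. Axes as the crate's.
- keeper (a joint): Brass keeper bar on the deck (first catch), slide in m: 0 = home, its end behind the bolt's tail so that the bolt cannot be drawn; 0.040 = fully aside, towards the crate's +y (to the robot). The bolt is free once it passes about 0.024. Starts 0 to 0.006. Stays where it is left; about 2 N of friction.
- keeper_peg (a point): Upright red peg on the keeper bar, 14 mm across, rising 42 mm above the bar (peg top 140 mm above the table); the point is its middle, 120 mm above the table. At keeper = 0 it lies at x -140, y +75 mm from the crate's origin. Bar top is 98 mm above the table.
- bolt (a joint): Steel bolt on the deck (second catch), slide in m: 0 = home, its nose 18 mm over the flap's front edge, so that the flap cannot rise; 0.030 = fully drawn, towards the crate's -x (to the robot's right). Clear of the flap beyond about 0.018. The keeper at home blocks it, and a drawn bolt blocks the keeper from going home. Stays where it is left; about 2 N of friction.
- bolt_peg (a point): Upright black peg on the bolt, 14 mm across, rising 42 mm above the bolt (peg top 140 mm above the table); the point is its middle, 120 mm above the table. At bolt = 0 it lies at x -115, y 0 mm from the crate's origin. Bolt top is 98 mm above the table.
- flap (a joint): Green divider flap between the tiers, hinged along the crate's back rim, rad: 0 = shut flat on the box, grows as the front edge is lifted, 1.57 = upright, 1.9 = stop, leaning back a little. The hinge is stiff (about 3 N at the handle to lift) and the flap stays where it is left. It is 170 mm long, 250 mm wide, 8 mm thick; when shut its top is 86 mm above the table.
- flap_handle (a point): Middle of the flap's steel bar handle: round bar 12 mm across, 60 mm long, parallel to the hinge (crate y), 40 mm above the flap's top (126 mm above the table when shut), 158 mm from the hinge line. With the flap shut it lies at x -73, y +60 mm from the crate's origin. Axes turn with the flap.
- flap_hinge (a point): Middle of the hinge line, at x +85, y 0, z +78 mm from the crate's origin; the line runs along the crate's y. The handle is 158 mm in front of it and 48 mm above it when the flap is shut.
- flap_tray (a point): Upper tier: centre of the shallow tray on the flap's top, on its surface. The tray is clear 109 mm (x) by 232 mm (y) inside a rim 10 mm high; with the flap shut the point lies at x +21, y 0, z +86 mm from the crate's origin. Axes turn with the flap.
- garlic_a_center (a point): Pinkish garlic bulb, 58 mm across and 59 mm high, about 30 g; the point is its centre, 29.5 mm above what it stands on. May be absent.
- garlic_b_center (a point): Pinkish garlic bulb, 51 mm across and 51 mm high, about 30 g; the point is its centre, 25.5 mm above what it stands on. May be absent.
- garlic_c_center (a point): Pinkish garlic bulb, 50 mm across and 51 mm high, about 30 g; the point is its centre, 25.5 mm above what it stands on. May be absent.
- lime_a_center (a point): Green lime, 53 x 45 mm from above, 45 mm high, about 45 g, may roll a little; the point is its centre, 22.5 mm above what it lies on. May be absent.
- lime_b_center (a point): Green lime, 51 x 42 mm from above, 41 mm high, about 45 g, may roll a little; the point is its centre, 20.5 mm above what it lies on. May be absent.
- pepper_jar: Pepper jar with a dark lid, 44 mm across, 96 mm high; bystander among the produce, origin at the centre of its underside, z up.
- small_glass: Small clear tapered glass, 49 mm across, 62 mm high; bystander among the produce, origin at the centre of its underside, z up.
- peeler: Yellow-handled peeler, 170 x 25 mm, 18 mm high, lying near the back edge of the table; bystander, origin at the centre of its underside.
Things that resemble listed ones, but are neither listed nor needed, are in the scene too. Leave any blue or yellow look-alike of the part that bears lime_a_center alone.

How it is judged (in metres and radians):
On the way, in this order (a step that is already met when the one before it is completed fails the run):
1. the keeper is slid aside (value of joint keeper above 0.026 m), for 0.1 s.
2. the bolt is drawn clear of the flap (value of joint bolt above 0.02 m), for 0.1 s.
3. the flap is lifted to about upright (value of joint flap above 1.45 rad), for 0.2 s.
4. every garlic bulb lies in the lower tier while the flap is open (z of garlic_a_center in the frame of crate between 0.015 and 0.062 m and x of garlic_a_center in the frame of crate between -0.078 and 0.078 m and y of garlic_a_center in the frame of crate between -0.116 and 0.116 m and z of garlic_b_center in the frame of crate between 0.015 and 0.062 m and x of garlic_b_center in the frame of crate between -0.078 and 0.078 m and y of garlic_b_center in the frame of crate between -0.116 and 0.116 m and z of garlic_c_center in the frame of crate between 0.015 and 0.062 m and x of garlic_c_center in the frame of crate between -0.078 and 0.078 m and y of garlic_c_center in the frame of crate between -0.116 and 0.116 m and value of joint flap above 0.8 rad), for 0.3 s.
5. the flap is shut again (value of joint flap below 0.05 rad), for 0.2 s.
6. the bolt is home (value of joint bolt below 0.008 m), for 0.1 s.
7. the keeper is home behind the bolt (value of joint keeper below 0.012 m and value of joint bolt below 0.008 m), for 0.1 s.
At the end, for the whole second after the job is handed in: Every garlic bulb present is inside the lower tier, every lime present rests within the tray on top of the shut flap, all still (under 0.02 m/s); flap within 0.05 rad of shut, bolt within 8 mm and keeper within 12 mm of home (all of step 7 and z of garlic_a_center in the frame of crate between 0.015 and 0.062 m and x of garlic_a_center in the frame of crate between -0.078 and 0.078 m and y of garlic_a_center in the frame of crate between -0.116 and 0.116 m and z of garlic_b_center in the frame of crate between 0.015 and 0.062 m and x of garlic_b_center in the frame of crate between -0.078 and 0.078 m and y of garlic_b_center in the frame of crate between -0.116 and 0.116 m and z of garlic_c_center in the frame of crate between 0.015 and 0.062 m and x of garlic_c_center in the frame of crate between -0.078 and 0.078 m and y of garlic_c_center in the frame of crate between -0.116 and 0.116 m and z of lime_a_center in the frame of crate between 0.098 and 0.12 m and x of lime_a_center in the frame of crate between -0.036 and 0.076 m and y of lime_a_center in the frame of crate between -0.118 and 0.118 m and linear speed of each of lime_a, lime_b, garlic_a, garlic_b, garlic_c below 0.02 m/s and z of lime_b_center in the frame of crate between 0.098 and 0.12 m and x of lime_b_center in the frame of crate between -0.036 and 0.076 m and y of lime_b_center in the frame of crate between -0.118 and 0.118 m and value of joint flap below 0.05 rad); the robot touches nothing.
It fails at once if the flap is slammed (falling faster than 2.5 rad/s) (velocity of joint flap below -2.5 rad/s).
It fails at once if the pepper jar or the glass is knocked over, or one of these or the peeler is pushed more than 5 cm (distance of any of pepper_jar, small_glass, peeler from where it was at the start of the episode above 0.05 m or angle between any of pepper_jar, small_glass's own z axis and vertical above 0.6 rad).
Of garlic_a, garlic_b, garlic_c only 2 to 3 are there at a start; the rules pass over those that are not, and their reading is None.
Of lime_a, lime_b only 1 to 2 are there at a start; the rules pass over those that are not, and their reading is None.
At some moment in a run one of garlic_a, garlic_b, garlic_c may be knocked a few centimetres aside while the robot is not near it.
Once in a run the grip may slacken for a moment while it holds something.
It also fails if it takes over 210 s, if anything falls off the work surface, if the arm or the gripper's body presses on something with over 40 N, if the wrist force passes 120 N, or if a joint passes its speed limit or range.

ROBOT

A 6-joint arm with a two-finger parallel gripper is mounted at the origin on the work surface; the furniture and walls round the work are solid. World frame = base frame: x ahead of the robot, y to its left, z up, the work surface at z = 0. Lengths are in m, angles in degrees, forces in N, time in s.
With the tool pointing down it reaches from about 0.35 to 0.875 m from the base axis. Payload 4.2 kg.
Tool frame: the origin (TCP) lies on the front face of the gripper's body, between the roots of the fingers; the fingertips stand 70 mm ahead of it and the grasp point (between the pads) lies 51 mm ahead of it (r.nose_length is the distance from the TCP to the fingertips, in m); z points along the fingers, y is the direction in which the jaws open and shut (so a half turn about z gives the same grasp; the last joint's range is limited). The gripper opens to 87 mm and grips with 3 to 60 N. Pads are 19 mm wide; open, the fingers measure 117 mm over their backs; the gripper's body (75 mm by 190 mm) begins 51 mm behind the grasp point.
Start: joints at [-61.387, 22.042, 0.453, 0, -68.411, -14.817], TCP at [0.149, -0.607, 0.292] pointing down, gripper open.
Joint ranges: [-179.83, 179.83], [-69.29, 118.12], [-61.27, 80.66], [-181.25, 117.63], [-171.15, -9.14], [-177.46, 177.46]. Speed limits (degrees/s): [159.86, 159.86, 180, 180, 180, 180].

INTERFACE

Orientations are given as a 3x3 rotation matrix whose columns are the frame's x, y, z axes.
In Python, from station import telemetry, capture, order, r gives the robot as it stands.
- The arm moves only by the tool drive_tool, never from a script. Its argument "series" is a list of rows, each a list of 4 numbers: the shift along the tool's x, y, z as a fraction of full scale, then the turn about the tool's z as a fraction of full scale. In form: [[dx, dy, dz, turn], ...]. A call has 1 to 10 rows; each row is the pose to reach, as a shift and turn from the pose commanded when the call began, along the tool's axes at that moment; what a row does not reach only later rows make up. Full scale, the value 1, is 0.12 m for a shift and 2 rad for a turn. A row lasts 1/8 s, in which the tool goes at most 62.5 mm and 10.7 degrees, less where a joint would pass 70% of its speed; a pose out of reach is approached as far as the arm can. A call with a number of a shift or a turn outside -1 to 1 is refused whole. A call with a gripper value outside its range is refused whole. "fingers" is the finger opening in mm, from 0 to 87, set as the call begins (left out, the last holds). The fingers move at their own pace and stop on an object; the grip force is fixed at half the most. Time passes only in rows, so rows that repeat a pose let the fingers close. It gives the time, the measured TCP pose, the force and the opening at its end, in the units of the state.
- telemetry.sense(): the state, without advancing time (a new reading comes with each control period).
- capture(name): name is "side" or "top" or "wrist"; returns a dict with "color" (480x640x3 uint8, blue, green, red), "fx", "fy", "cx", "cy" (pixels), "k1" (the pictures are not rectified: a ray, as slopes to the right and down, at radius r is drawn at 1 + k1 r^2 times it, then the intrinsics apply), "eye" and "attitude" of the camera in the world; the wrist camera has in their place "mount" (4x4, takes a point from camera to tool coordinates, whose origin is the TCP and whose axes are the flange's). Camera axes: x right, y up, looking along -z (the intrinsics and any distortion apply to the point x, -y, -z); pixel columns grow to the right and rows downward; lengths in m; the calibration is good to about 2 mm. A picture is of the moment at which its call begins: read the wrist's pose just before it. There is no depth.
- order.finish_job(): hands the job in, once; it reports no verdict.
The state is a dict: "time_s": time; "joints": joint angles; "joint_velocities": joint speeds; "effort": joint torques, N m; "tcp_pos": TCP position; "ee_rot": TCP orientation; "wrist_force": force on the tool from outside, world axes, zero at the start; "moment": the same for the moment, N m; "gripper_width": opening from 0.0 (shut) to 1.0 (fully open).
Only numpy, scipy, OpenCV 4.12 (cv2) and the standard library are available. Lean on these libraries where they do the work, as an engineer would, in place of code of your own. Each camera call takes 0.05 s, during which the arm holds its last target. There are 200 camera calls.

## Working session

There is one attempt and no reset: what is moved stays moved. The work goes in short steps, Python scripts to look and compute and a tool call to move; the robot and the scene stay as the last step left them, time stands still between calls to the robot, and variables do not carry over. Pictures are saved under pics/ and viewed, about 12 in all and at most 16, crops included, and the job is handed in when it is done.

Besides the shell and the picture viewer there is one more tool, called by a JSON object that holds its "fn" and its "kwargs", one argument or row to a line. drive_tool: Moves the arm, as the interface text tells. Shift numbers are shares of 0.12 m and turn numbers shares of 2 rad, none past 1 either way. Its arguments: {"type":"object","properties":{"series":{"type":"array","items":{"type":"array","items":{"type":"number","minimum":-1,"maximum":1}}},"fingers":{"type":"number"}},"required":["series"]}

```bash
mkdir -p pics; ls
cat > h.py <<'E'
import numpy as np, cv2
from station import telemetry, capture, order, r
def K(c): return np.array([[c["fx"],0,c["cx"]],[0,c["fy"],c["cy"]],[0,0,1.]]),np.array([c["k1"],0,0,0.])
def cam(name):
    s=telemetry.sense(); c=capture(name)
    if name=="wrist":
        T=np.eye(4);T[:3,:3]=s["ee_rot"];T[:3,3]=s["tcp_pos"];M=T@np.array(c["mount"])
        c["R"],c["e"]=M[:3,:3],M[:3,3]
    else: c["R"],c["e"]=np.array(c["attitude"]),np.array(c["eye"])
    return c
def ray(c,uv):
    k,d=K(c); p=cv2.undistortPoints(np.array([[uv]],float),k,d)[0,0]
    return c["R"]@np.array([p[0],-p[1],-1.])
def at(c,uv,z):
    v=ray(c,uv); return c["e"]+v*(z-c["e"][2])/v[2]
def proj(c,P):
    q=(np.atleast_2d(P)-c["e"])@c["R"]; q=q*[1,-1,-1]; k,d=K(c)
    return cv2.projectPoints(q.reshape(-1,1,3),np.zeros(3),np.zeros(3),k,d)[0].reshape(-1,2)
def save(c,n): cv2.imwrite(f"pics/{n}.png",c["color"])
def st():
    s=telemetry.sense(); print("t",round(s["time_s"],2),"tcp",np.round(s["tcp_pos"],4),"w",round(s["gripper_width"]*87,1),"F",np.round(s["wrist_force"],1)); print(np.round(s["ee_rot"],3).tolist()); return s
E
python3 - <<'E'
from h import *
st()
for n in("top","side"):
    c=cam(n); save(c,n+"0"); print(n,c["e"],c["R"].tolist(),c["fx"],c["k1"])
E
```

```text
pics
t 0.0 tcp [ 0.149  -0.6065  0.2911] w 86.8 F [-0.1  0.3  0.3]
[[-0.971, -0.238, -0.001], [-0.238, 0.971, 0.002], [0.0, 0.002, -1.0]]
top [0.3343843  0.03884095 0.9514646 ] [[0.036054574269759776, 0.9666556949320615, -0.2535287658819798], [-0.9993299865149673, 0.03647276024454237, -0.003052181537788605], [0.0062964852276382885, 0.2534689432959341, 0.9673230324241333]] 451.3405034892968 -0.06647799600358324
side [ 0.48636952 -0.93819024  0.61570118] [[0.9992402922068737, 0.016359048770750315, -0.035372587601672174], [-0.03889232930602233, 0.476689055551435, -0.8782112109502094], [0.00249502534529735, 0.87891974937465, 0.47696315267295974]] 468.044661033471 -0.12597078287805852
```

View pics/top0.png

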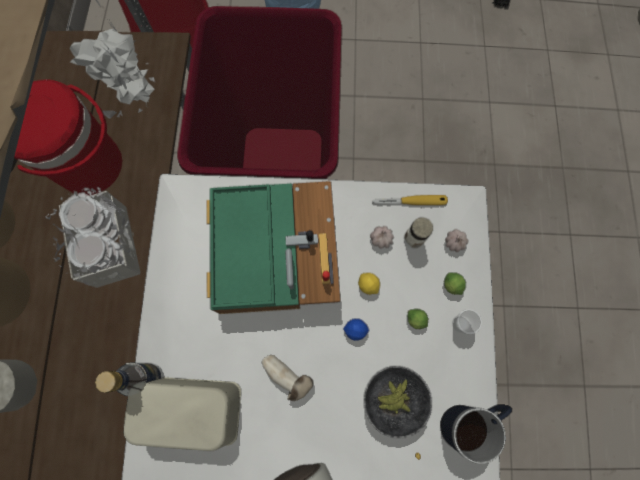

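View pics/side0.png

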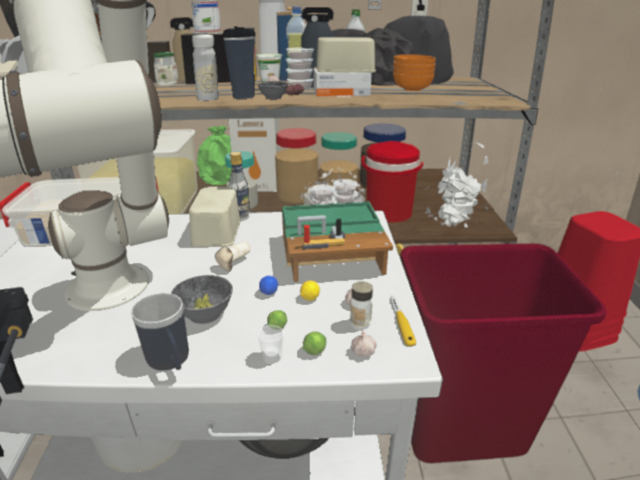

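Top view: garlics at (382,237) and (456,240); green limes at (455,283) and (418,318). Look-alikes to leave are the yellow one (369,283) and the blue one (356,329). Jar at (419,232), glass (467,322), peeler (410,200), and crate spanning columns 210-340, rows 183-310. One enlarged crop to confirm.

Run:
```python
from h import *
c=cam("top"); im=c["color"]
cv2.imwrite("pics/crop1.png",cv2.resize(im[175:345,200:490],(0,0),fx=2.75,fy=2.75,interpolation=cv2.INTER_CUBIC))
s=telemetry.sense();w=cam("wrist");save(w,"w0")
for n,uv,z in[("garl1",(382,237),.03),("garl2",(456,240),.03),("lime1",(455,283),.022),("lime2",(418,318),.022),("yel",(369,283),.022),("blue",(356,329),.022),("jar",(419,225),.096),("glass",(467,322),.03),("redpeg",(326,275),.14),("blackpeg",(310,235),.14)]:
    print(n,at(c,uv,z).round(3))
for n,uv in[("deckFR",(332,183)),("deckNR",(340,302)),("deckFL",(294,183)),("deckNL",(297,303))]: print(n,at(c,uv,.086).round(3))
```

```text
garl1 [ 0.587 -0.089  0.03 ]
garl2 [ 0.587 -0.247  0.03 ]
lime1 [ 0.496 -0.243  0.022]
lime2 [ 0.42  -0.164  0.022]
yel [ 0.489 -0.063  0.022]
blue [ 0.394 -0.037  0.022]
jar [ 0.597 -0.153  0.096]
glass [ 0.415 -0.263  0.03 ]
redpeg [0.482 0.029 0.14 ]
blackpeg [0.556 0.061 0.14 ]
deckFR [0.683 0.022 0.086]
deckNR [ 0.44  -0.001  0.086]
deckFL [0.68  0.1   0.086]
deckNL [0.435 0.082 0.086]
```

View pics/crop1.png

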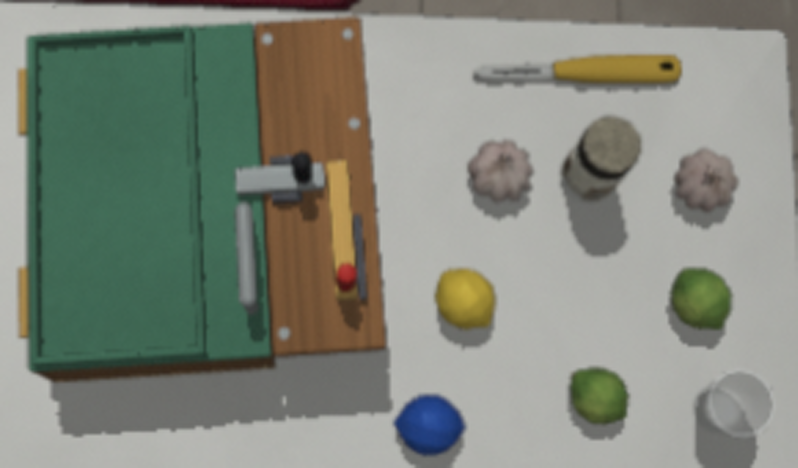

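```bash
cat >> h.py <<'E'
def crateT(p):
    x,y,a=p; c,s=np.cos(a),np.sin(a); T=np.eye(4);T[:2,:2]=[[c,-s],[s,c]];T[:2,3]=x,y; return T
def cw(p,q): return (crateT(p)@np.r_[q,1])[:3]
E
python3 - <<'E'
from h import *
from scipy.optimize import least_squares
c=cam("top")
obs=[((385,348),(-.165,.125,.086)),((360,18),(-.165,-.125,.086)),((257,25),(-.085,-.125,.086)),((273,355),(-.085,.125,.086)),
((28,38),(.085,-.125,.086)),((30,367),(.085,.125,.090)),((302,158),(-.115,0,.14)),((245,205),(-.073,.030,.126)),((249,304),(-.073,.090,.126))]
uv=np.array([o[0] for o in obs])/2.75+[200,175]; P=np.array([o[1] for o in obs])
f=lambda p:(proj(c,(np.c_[P,np.ones(len(P))]@crateT(p).T)[:,:3])-uv).ravel()
s=least_squares(f,[.56,.18,1.57],loss="soft_l1"); print(s.x.tolist()); print(f(s.x).reshape(-1,2).round(1).tolist())
p=s.x
for n,q in[("keeper",(-.140,.075,.12)),("bolt",(-.115,0,.12)),("handle",(-.073,.06,.126)),("hinge",(.085,0,.078)),("floor",(0,0,.01))]: print(n,cw(p,q).round(4))
print("redpeg px",(proj(c,cw(p,(-.14,.075,.14)))-[200,175])*2.75)
w=cam("wrist");print(w["mount"])
E
```

```text
[0.5480192543253911, 0.1747993319656484, 1.671174396767781]
[[0.7, 0.3], [0.6, -1.3], [-0.8, -1.6], [-0.2, 0.4], [-0.2, -1.3], [-1.1, 1.2], [0.6, 0.7], [0.0, 2.3], [0.1, -2.1]]
keeper [0.4874 0.028  0.12  ]
bolt [0.5595 0.0604 0.12  ]
handle [0.4956 0.0962 0.126 ]
hinge [0.5395 0.2594 0.078 ]
floor [0.548  0.1748 0.01  ]
redpeg px [[347.86951455 266.29823351]]
[[ 2.48016205e-05  9.66747921e-01  2.55731220e-01  7.02510509e-02]
 [ 9.99999557e-01  2.16552977e-04 -9.15624419e-04 -1.22877161e-04]
 [-9.40557360e-04  2.55731129e-01 -9.66747488e-01 -9.15249722e-02]
 [ 0.00000000e+00  0.00000000e+00  0.00000000e+00  1.00000000e+00]]
```

Confirmed: green limes at crop (701,298) and (598,395), garlics at (500,170) and (705,180). The yellow and blue fruits are look-alikes to leave alone. After a turn of +8.05°, tool x = crate +y and tool y = crate +x. Moving to above the keeper peg.

{"fn": "drive_tool", "kwargs": {
  "series": [
    [0, 0, 0, 0.07],
    [0, 0, 0, 0.07]
  ],
  "fingers": 44
}}

```text
time_s: 0.55
tcp_pos: [0.1491, -0.6069, 0.2921]
ee_rot: [[-0.995, -0.102, -0.0], [-0.102, 0.995, 0.0], [0.0, 0.0, -1.0]]
wrist_force: [-0.3, 0.9, 0.0]
gripper_width: 0.852
```

{"fn": "drive_tool", "kwargs": {
  "series": [
    [-0.17, 0.25, 0, 0],
    [-0.33, 0.5, 0, 0],
    [-0.5, 0.75, 0, 0],
    [-0.66, 0.995, 0, 0]
  ]
}}

```text
time_s: 1.05
tcp_pos: [0.2163, -0.4792, 0.2923]
ee_rot: [[-0.995, -0.103, 0.0], [-0.103, 0.995, -0.0], [-0.0, -0.0, -1.0]]
wrist_force: [0.2, -0.3, -0.4]
gripper_width: 0.52
```

{"fn": "drive_tool", "kwargs": {
  "series": [
    [-0.17, 0.25, 0, 0],
    [-0.33, 0.5, 0, 0],
    [-0.5, 0.75, 0, 0],
    [-0.66, 0.995, 0, 0]
  ]
}}

```text
time_s: 1.55
tcp_pos: [0.2831, -0.3524, 0.2925]
ee_rot: [[-0.995, -0.103, 0.001], [-0.103, 0.995, -0.0], [-0.0, -0.0, -1.0]]
wrist_force: [0.5, 0.1, -0.1]
gripper_width: 0.506
```

{"fn": "drive_tool", "kwargs": {
  "series": [
    [-0.17, 0.25, 0, 0],
    [-0.33, 0.5, 0, 0],
    [-0.5, 0.75, 0, 0],
    [-0.66, 0.995, 0, 0]
  ]
}}

```text
time_s: 2.05
tcp_pos: [0.3499, -0.2256, 0.2925]
ee_rot: [[-0.995, -0.103, 0.001], [-0.103, 0.995, -0.0], [-0.001, -0.0, -1.0]]
wrist_force: [0.3, -0.3, -0.4]
gripper_width: 0.509
```

{"fn": "drive_tool", "kwargs": {
  "series": [
    [-0.17, 0.25, 0, 0],
    [-0.33, 0.5, 0, 0],
    [-0.5, 0.75, 0, 0],
    [-0.66, 0.995, 0, 0]
  ]
}}

```text
time_s: 2.55
tcp_pos: [0.4167, -0.0987, 0.2926]
ee_rot: [[-0.995, -0.104, 0.001], [-0.104, 0.995, 0.0], [-0.001, -0.0, -1.0]]
wrist_force: [0.3, 0.0, 0.3]
gripper_width: 0.507
```

{"fn": "drive_tool", "kwargs": {
  "series": [
    [-0.17, 0.25, 0, 0],
    [-0.33, 0.5, 0, 0],
    [-0.5, 0.75, 0, 0],
    [-0.66, 0.995, 0, 0],
    [-0.66, 0.995, 0, 0]
  ]
}}

```text
time_s: 3.18
tcp_pos: [0.4838, 0.0285, 0.2921]
ee_rot: [[-0.994, -0.105, 0.0], [-0.105, 0.994, 0.0], [-0.0, 0.0, -1.0]]
wrist_force: [0.0, -0.2, -0.9]
gripper_width: 0.502
```

```bash
cat >> h.py <<'E'
CP=np.array([0.5480,0.1748,1.6712])
def tc(p=None):
    p=telemetry.sense()["tcp_pos"] if p is None else p
    return (np.linalg.inv(crateT(CP))@np.r_[p,1])[:3]
def incrate(P): return tc(P)
E
python3 - <<'E'
from h import *
c=cam("wrist"); print(tc().round(4)); im=c["color"]
for n,q in[("kp",(-.14,.075,.14)),("bp",(-.115,0,.14)),("h1",(-.073,.03,.126)),("h2",(-.073,.09,.126)),("deck+y",(-.165,.125,.086))]:
    u=proj(c,cw(CP,q))[0]; print(n,u.round()); cv2.drawMarker(im,tuple(int(v) for v in u),(255,0,255),0,14,1)
save(c,"w1")
E
```

```text
[-0.14    0.0794  0.292 ]
kp [324. 253.]
bp [355. 344.]
h1 [407. 302.]
h2 [412. 229.]
deck+y [294. 177.]
```

View pics/w1.png

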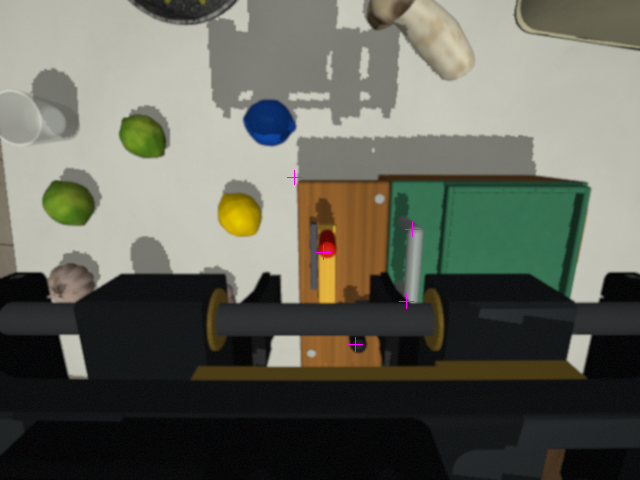

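The wrist view puts the red peg at (328,243) and the handle at (415,228)-(415,302). The crate sits about 3 mm further +x than my fit. Descending and sliding the keeper.

{"fn": "drive_tool", "kwargs": {
  "series": [
    [0, 0.025, 0.3, 0],
    [0, 0.025, 0.6, 0],
    [0, 0.025, 0.85, 0],
    [0, 0.025, 0.96, 0],
    [0, 0.025, 0.96, 0]
  ]
}}

```text
time_s: 3.85
tcp_pos: [0.4824, 0.0293, 0.1769]
ee_rot: [[-0.995, -0.101, -0.001], [-0.101, 0.995, -0.001], [0.001, -0.001, -1.0]]
wrist_force: [1.1, 0.2, 0.9]
gripper_width: 0.506
```

{"fn": "drive_tool", "kwargs": {
  "series": [
    [0, 0, 0, 0],
    [0, 0, 0, 0],
    [0, 0, 0, 0],
    [0, 0, 0, 0],
    [0, 0, 0, 0],
    [0, 0, 0, 0]
  ],
  "fingers": 0
}}

```text
time_s: 4.6
tcp_pos: [0.4828, 0.0299, 0.1774]
ee_rot: [[-0.995, -0.101, 0.0], [-0.101, 0.995, 0.0], [-0.0, -0.0, -1.0]]
wrist_force: [0.3, 0.7, 2.4]
gripper_width: 0.152
```

{"fn": "drive_tool", "kwargs": {
  "series": [
    [0.06, 0, 0, 0],
    [0.12, 0, 0, 0],
    [0.18, 0, 0, 0],
    [0.24, 0, 0, 0],
    [0.29, 0, 0, 0],
    [0.29, 0, 0, 0],
    [0.29, 0, 0, 0]
  ]
}}

```text
time_s: 5.48
tcp_pos: [0.4476, 0.0262, 0.1773]
ee_rot: [[-0.995, -0.101, -0.001], [-0.101, 0.995, -0.0], [0.001, -0.0, -1.0]]
wrist_force: [-1.3, -1.5, 7.9]
gripper_width: 0.152
```

{"fn": "drive_tool", "kwargs": {
  "series": [
    [0, 0, 0, 0],
    [0, 0, 0, 0],
    [0, 0, 0, 0],
    [0, 0, -0.2, 0],
    [0, 0, -0.45, 0],
    [-0.25, 0.05, -0.45, 0],
    [-0.5, 0.1, -0.45, 0],
    [-0.75, 0.15, -0.45, 0],
    [-0.95, 0.21, -0.45, 0],
    [-0.95, 0.21, -0.45, 0]
  ],
  "fingers": 36
}}

```text
time_s: 6.72
tcp_pos: [0.5598, 0.0634, 0.23]
ee_rot: [[-0.995, -0.101, -0.001], [-0.101, 0.995, -0.0], [0.001, -0.0, -1.0]]
wrist_force: [0.1, -0.9, -0.5]
gripper_width: 0.411
```

Run:
```python
from h import *
c=cam("top"); print(tc().round(4)); im=c["color"]
cv2.imwrite("pics/crop2.png",cv2.resize(im[210:320,240:350],(0,0),fx=5,fy=5,interpolation=cv2.INTER_CUBIC))
print(proj(c,[cw(CP,(-.115,0,.14)),cw(CP,(-.14,.11,.14))]))
```

```text
[-0.1123  0.0006  0.23  ]
[[310.41030376 233.16291614]
 [327.80716255 290.87251672]]
```

View pics/crop2.png

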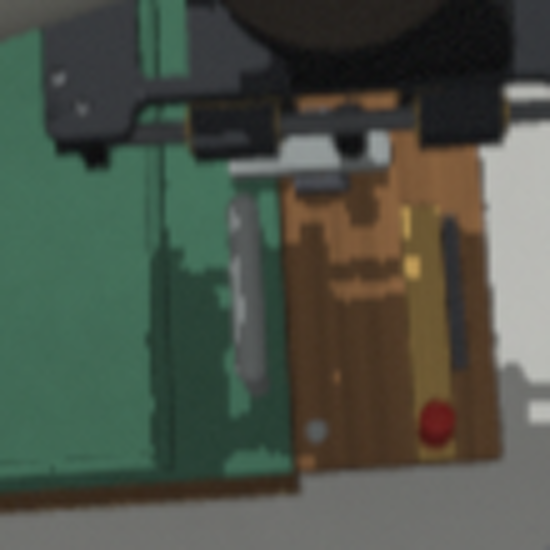

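The keeper peg is now at crop (437,420), so fully aside, about 0.04. The bolt peg lies between the jaws. Drawing the bolt.

{"fn": "drive_tool", "kwargs": {
  "series": [
    [0, 0, 0.2, 0],
    [0, 0, 0.4, 0],
    [0, 0, 0.44, 0],
    [0, 0, 0.44, 0]
  ]
}}

```text
time_s: 7.28
tcp_pos: [0.5587, 0.0627, 0.1786]
ee_rot: [[-0.995, -0.101, -0.0], [-0.101, 0.995, -0.0], [0.0, -0.0, -1.0]]
wrist_force: [-0.3, 1.1, 0.6]
gripper_width: 0.412
```

{"fn": "drive_tool", "kwargs": {
  "series": [
    [0, 0, 0, 0],
    [0, 0, 0, 0],
    [0, 0, 0, 0],
    [0, 0, 0, 0],
    [0, 0, 0, 0],
    [0, -0.08, 0, 0],
    [0, -0.16, 0, 0],
    [0, -0.235, 0, 0],
    [0, -0.235, 0, 0],
    [0, -0.235, 0, 0]
  ],
  "fingers": 0
}}

```text
time_s: 8.52
tcp_pos: [0.5622, 0.034, 0.1787]
ee_rot: [[-0.995, -0.1, 0.001], [-0.1, 0.995, -0.001], [-0.001, -0.001, -1.0]]
wrist_force: [0.7, -1.5, 4.4]
gripper_width: 0.15
```

{"fn": "drive_tool", "kwargs": {
  "series": [
    [0, 0, 0, 0],
    [0, 0, 0, 0],
    [0, 0, 0, 0],
    [0, 0, -0.2, 0],
    [0, 0, -0.45, 0],
    [0.25, 0.3, -0.45, 0],
    [0.5, 0.58, -0.45, 0],
    [0.5, 0.58, -0.25, 0],
    [0.5, 0.58, 0.01, 0],
    [0.5, 0.58, 0.01, 0]
  ],
  "fingers": 40
}}

```text
time_s: 9.78
tcp_pos: [0.4936, 0.0976, 0.175]
ee_rot: [[-0.995, -0.101, -0.005], [-0.101, 0.995, -0.003], [0.006, -0.002, -1.0]]
wrist_force: [0.4, -0.0, 0.8]
gripper_width: 0.452
```

{"fn": "drive_tool", "kwargs": {
  "series": [
    [0, 0, 0, 0],
    [0, 0, 0, 0],
    [0, 0, 0, 0],
    [0, 0, 0, 0],
    [0, 0, 0, 0],
    [0, 0, 0, 0]
  ],
  "fingers": 0
}}

```text
time_s: 10.52
tcp_pos: [0.4955, 0.0985, 0.1775]
ee_rot: [[-0.995, -0.101, 0.001], [-0.101, 0.995, 0.001], [-0.001, 0.001, -1.0]]
wrist_force: [-0.6, 3.0, 3.5]
gripper_width: 0.138
```

Run:
```python
from h import *
st(); p=tc(); print(p.round(4))
# arc offsets from shut, tool fractions (dx=0, dy=crate x, dz=-z)
for th in np.arange(0,1.81,.1):
    g=lambda t:np.array([-.158*np.cos(t)+.048*np.sin(t),.158*np.sin(t)+.048*np.cos(t)])
    d=g(th)-g(0); print(round(th,2),(d/.12).round(3))
```

```text
t 10.53 tcp [0.4955 0.0985 0.1775] w 12.0 F [-0.6  3.   3.5]
[[-0.995, -0.101, 0.001], [-0.101, 0.995, 0.001], [-0.001, 0.001, -1.0]]
[-0.0707  0.0599  0.1775]
0.0 [0. 0.]
0.1 [0.047 0.129]
0.2 [0.106 0.254]
0.3 [0.177 0.371]
0.4 [0.26  0.481]
0.5 [0.353 0.582]
0.6 [0.456 0.674]
0.7 [0.567 0.754]
0.8 [0.686 0.823]
0.9 [0.812 0.88 ]
1.0 [0.942 0.924]
1.1 [1.076 0.955]
1.2 [1.212 0.972]
1.3 [1.35  0.976]
1.4 [1.487 0.965]
1.5 [1.623 0.942]
1.6 [1.755 0.904]
1.7 [1.883 0.854]
1.8 [2.005 0.791]
```

{"fn": "drive_tool", "kwargs": {
  "series": [
    [0, 0.047, -0.129, 0],
    [0, 0.106, -0.254, 0],
    [0, 0.177, -0.371, 0],
    [0, 0.26, -0.481, 0],
    [0, 0.353, -0.582, 0],
    [0, 0.353, -0.582, 0]
  ]
}}

```text
time_s: 11.28
tcp_pos: [0.4903, 0.1391, 0.2486]
ee_rot: [[-0.995, -0.102, -0.001], [-0.102, 0.995, -0.004], [0.001, -0.003, -1.0]]
wrist_force: [-1.3, -6.8, 6.2]
gripper_width: 0.125
```

{"fn": "drive_tool", "kwargs": {
  "series": [
    [0, 0.103, -0.092, 0],
    [0, 0.214, -0.172, 0],
    [0, 0.333, -0.241, 0],
    [0, 0.459, -0.298, 0],
    [0, 0.589, -0.342, 0],
    [0, 0.589, -0.342, 0]
  ]
}}

```text
time_s: 12.02
tcp_pos: [0.4829, 0.2101, 0.2904]
ee_rot: [[-0.995, -0.102, -0.001], [-0.102, 0.995, -0.002], [0.001, -0.002, -1.0]]
wrist_force: [-5.8, -3.2, 11.0]
gripper_width: 0.126
```

Run:
```python
from h import *
c=cam("side"); st(); print(tc().round(4)); im=c["color"]
cv2.imwrite("pics/crop3.png",cv2.resize(im[100:300,230:430],(0,0),fx=3,fy=3,interpolation=cv2.INTER_CUBIC))
```

```text
t 12.07 tcp [0.4829 0.21   0.2903] w 10.8 F [-5.  -2.9 10.3]
[[-0.995, -0.102, -0.0], [-0.102, 0.995, -0.002], [0.001, -0.002, -1.0]]
[0.0416 0.0612 0.2903]
```

View pics/crop3.png

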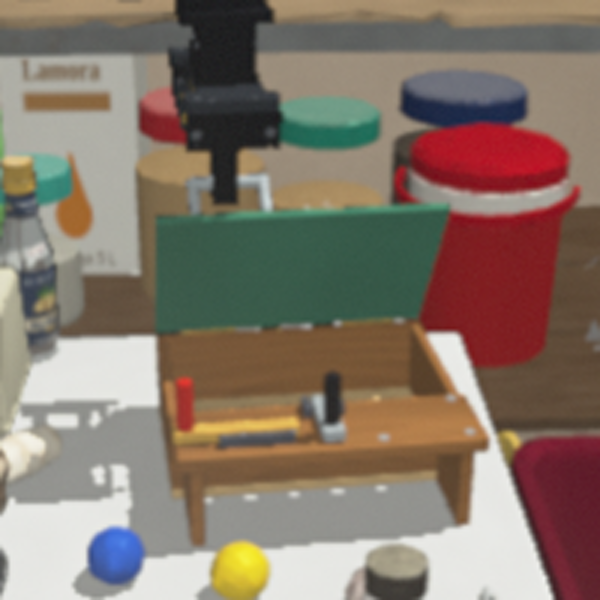

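Crop shows the flap about 1 rad open, with the finger in the handle at (230,180). Continuing past upright.

{"fn": "drive_tool", "kwargs": {
  "series": [
    [0, 0.134, -0.031, 0],
    [0, 0.27, -0.048, 0],
    [0, 0.408, -0.052, 0],
    [0, 0.545, -0.041, 0],
    [0, 0.681, -0.018, 0],
    [0, 0.813, 0.02, 0],
    [0, 0.941, 0.07, 0],
    [0, 0.941, 0.07, 0],
    [0, 0.941, 0.07, 0]
  ]
}}

```text
time_s: 13.2
tcp_pos: [0.4713, 0.3235, 0.2785]
ee_rot: [[-0.995, -0.101, -0.003], [-0.101, 0.995, 0.0], [0.003, 0.001, -1.0]]
wrist_force: [-4.6, 1.5, -0.9]
gripper_width: 0.126
```

Run:
```python
from h import *
c=cam("side"); st(); print(tc().round(4)); im=c["color"]
cv2.imwrite("pics/crop4.png",cv2.resize(im[60:300,230:430],(0,0),fx=2.5,fy=2.5,interpolation=cv2.INTER_CUBIC))
```

```text
t 13.25 tcp [0.4713 0.3234 0.2786] w 10.9 F [-6.2  0.7  0. ]
[[-0.995, -0.101, -0.003], [-0.101, 0.995, 0.0], [0.003, 0.001, -1.0]]
[0.1556 0.0614 0.2786]
```

View pics/crop4.png

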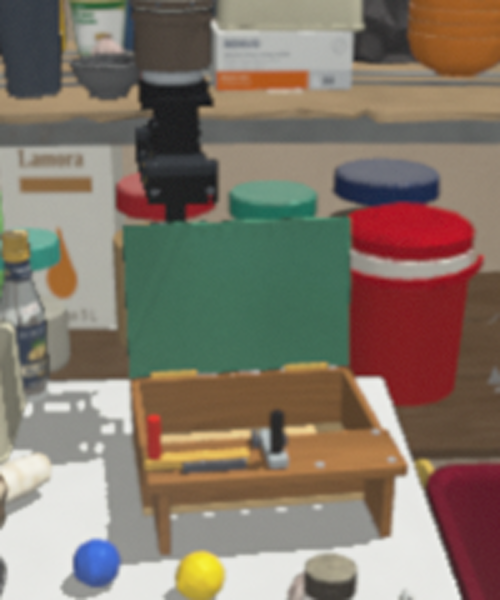

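The flap stands past upright; the side view shows its underside leaning back. Releasing, rising, and moving to the first garlic with a quarter turn.

{"fn": "drive_tool", "kwargs": {
  "series": [
    [0, 0, 0, 0],
    [0, 0, 0, 0],
    [0, 0, 0, 0],
    [0, 0, -0.2, 0],
    [0, 0, -0.4, 0],
    [0, 0, -0.65, 0],
    [0, 0, -0.9, 0],
    [0, 0, -0.9, 0]
  ],
  "fingers": 30
}}

```text
time_s: 14.25
tcp_pos: [0.4733, 0.3233, 0.3906]
ee_rot: [[-0.995, -0.1, 0.005], [-0.1, 0.995, 0.005], [-0.006, 0.004, -1.0]]
wrist_force: [0.1, -0.7, -0.8]
gripper_width: 0.35
```

{"fn": "drive_tool", "kwargs": {
  "series": [
    [-0.1, -0.25, 0, 0],
    [-0.2, -0.5, 0, 0],
    [-0.3, -0.75, 0, 0],
    [-0.4, -1, 0, 0]
  ]
}}

```text
time_s: 14.75
tcp_pos: [0.5325, 0.2073, 0.3864]
ee_rot: [[-0.995, -0.1, -0.001], [-0.1, 0.995, -0.0], [0.001, -0.0, -1.0]]
wrist_force: [0.3, 0.9, 0.1]
gripper_width: 0.343
```

{"fn": "drive_tool", "kwargs": {
  "series": [
    [-0.1, -0.15, 0, -0.085],
    [-0.2, -0.3, 0, -0.17],
    [-0.2, -0.45, 0, -0.26],
    [-0.2, -0.6, 0, -0.345],
    [-0.2, -0.75, 0, -0.435],
    [-0.2, -0.9, 0, -0.52],
    [-0.2, -0.9, 0, -0.61],
    [-0.2, -0.9, 0, -0.7],
    [-0.2, -0.9, 0, -0.785],
    [-0.2, -0.9, 0, -0.785]
  ],
  "fingers": 80
}}

```text
time_s: 16.0
tcp_pos: [0.5668, 0.1032, 0.3865]
ee_rot: [[0.098, -0.995, -0.001], [-0.995, -0.098, -0.0], [0.0, 0.001, -1.0]]
wrist_force: [-0.3, -0.7, -0.4]
gripper_width: 0.916
```

Run:
```python
from h import *
s=st(); print(tc().round(4),np.round(s["joints"],1))
c=cam("wrist"); save(c,"w2")
for n,P in[("g1",(.587,-.089,.03)),("g2",(.587,-.247,.03)),("jar",(.597,-.153,.096))]: print(n,proj(c,P)[0].round())
```

```text
t 16.0 tcp [0.5668 0.1032 0.3865] w 79.7 F [-0.3 -0.7 -0.4]
[[0.098, -0.995, -0.001], [-0.995, -0.098, -0.0], [0.0, 0.001, -1.0]]
[-0.0732 -0.0115  0.3865] [ 26.4  14.4   2.9  -0.  -78.5 -20.8]
g1 [323.  39.]
g2 [ 337. -125.]
jar [318. -59.]
```

View pics/w2.png

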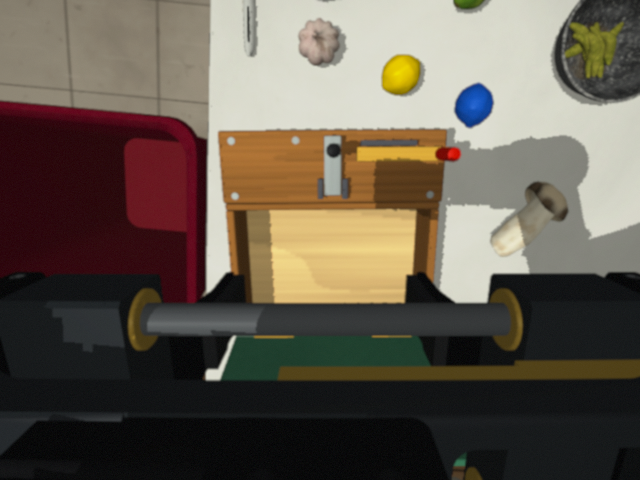

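Garlic 1 is at (320,42); the deck's outer corners are at (219,132) and (447,130).

Run:
```python
from h import *
c=cam("wrist")
for uv,z in[((320,42),.03),((219,132),.086),((447,130),.086),((334,150),.14)]:
    P=at(c,uv,z); print(P.round(4),incrate(P).round(4))
print("jar/g2/limes/glass crate",[incrate(np.array(q)).round(3).tolist() for q in[(.597,-.153,0),(.587,-.247,0),(.496,-.243,0),(.42,-.164,0),(.415,-.263,0)]])
t=cam("top"); P=at(t,(382,238),.03); print(P.round(4),incrate(P).round(4))
```

```text
[ 0.5898 -0.0851  0.03  ] [-0.2628 -0.0155  0.03  ]
[0.6879 0.0275 0.086 ] [-0.1606 -0.1245  0.086 ]
[0.4434 0.0016 0.086 ] [-0.1619  0.1214  0.086 ]
[0.564  0.0343 0.14  ] [-0.1414 -0.0019  0.14  ]
jar/g2/limes/glass crate [[-0.331, -0.016, 0.0], [-0.424, 0.003, 0.0], [-0.41, 0.094, 0.0], [-0.324, 0.161, 0.0], [-0.422, 0.176, 0.0]]
[ 0.5852 -0.0886  0.03  ] [-0.2658 -0.0106  0.03  ]
```

{"fn": "drive_tool", "kwargs": {
  "series": [
    [0.3, 0, 0, 0],
    [0.6, 0, 0, 0],
    [0.9, 0, 0.15, 0],
    [1, -0.033, 0.35, 0],
    [1, -0.033, 0.6, 0]
  ]
}}

```text
time_s: 16.77
tcp_pos: [0.5832, -0.0169, 0.3151]
ee_rot: [[0.096, -0.995, 0.002], [-0.995, -0.096, 0.0], [-0.0, -0.002, -1.0]]
wrist_force: [0.4, 0.3, -0.1]
gripper_width: 0.918
```

{"fn": "drive_tool", "kwargs": {
  "series": [
    [0.18, 0, 0.25, 0],
    [0.36, 0, 0.5, 0],
    [0.54, 0, 0.75, 0],
    [0.54, 0, 0.9, 0],
    [0.54, 0, 0.9, 0]
  ]
}}

```text
time_s: 17.4
tcp_pos: [0.5885, -0.0805, 0.2058]
ee_rot: [[0.098, -0.995, -0.004], [-0.995, -0.098, -0.0], [-0.0, 0.004, -1.0]]
wrist_force: [0.4, -0.4, 0.6]
gripper_width: 0.92
```

{"fn": "drive_tool", "kwargs": {
  "series": [
    [0, 0, 0.2, 0],
    [0, 0, 0.4, 0],
    [0, 0, 0.6, 0],
    [0, 0, 0.8, 0],
    [0, 0, 0.97, 0],
    [0, 0, 0.97, 0],
    [0, 0, 0.97, 0]
  ]
}}

```text
time_s: 18.27
tcp_pos: [0.5904, -0.08, 0.0926]
ee_rot: [[0.1, -0.995, 0.003], [-0.995, -0.1, -0.0], [0.0, -0.003, -1.0]]
wrist_force: [-0.5, 0.3, -0.0]
gripper_width: 0.916
```

{"fn": "drive_tool", "kwargs": {
  "series": [
    [0, 0, 0, 0],
    [0, 0, 0, 0],
    [0, 0, 0, 0],
    [0, 0, 0, 0],
    [0, 0, 0, 0],
    [0, 0, 0, 0]
  ],
  "fingers": 0
}}

```text
time_s: 19.02
tcp_pos: [0.5895, -0.0802, 0.0913]
ee_rot: [[0.1, -0.995, 0.0], [-0.995, -0.1, -0.0], [0.0, -0.0, -1.0]]
wrist_force: [0.7, 0.3, 0.7]
gripper_width: 0.519
```

{"fn": "drive_tool", "kwargs": {
  "series": [
    [0, 0, -0.15, 0],
    [0, 0, -0.4, 0],
    [0, 0, -0.7, 0],
    [0, 0, -1, 0]
  ]
}}

```text
time_s: 19.52
tcp_pos: [0.5889, -0.0802, 0.2118]
ee_rot: [[0.1, -0.995, -0.001], [-0.995, -0.1, 0.0], [-0.0, 0.001, -1.0]]
wrist_force: [-0.3, -0.6, -0.6]
gripper_width: 0.52
```

{"fn": "drive_tool", "kwargs": {
  "series": [
    [0, 0, -0.25, 0],
    [-0.1, 0, -0.5, 0],
    [-0.35, 0, -0.75, 0],
    [-0.65, 0, -0.75, 0],
    [-0.95, 0, -0.75, 0]
  ]
}}

```text
time_s: 20.15
tcp_pos: [0.5775, 0.0341, 0.3014]
ee_rot: [[0.099, -0.995, 0.0], [-0.995, -0.099, 0.0], [-0.0, -0.0, -1.0]]
wrist_force: [-0.1, -0.5, -0.7]
gripper_width: 0.521
```

{"fn": "drive_tool", "kwargs": {
  "series": [
    [-0.25, -0.1, 0, 0],
    [-0.5, -0.2, 0, 0],
    [-0.75, -0.3, 0, 0],
    [-1, -0.31, 0, 0],
    [-1, -0.31, 0, 0]
  ]
}}

```text
time_s: 20.78
tcp_pos: [0.6026, 0.158, 0.3004]
ee_rot: [[0.102, -0.995, -0.001], [-0.995, -0.102, -0.0], [0.0, 0.001, -1.0]]
wrist_force: [0.2, -1.0, 0.5]
gripper_width: 0.519
```

Run:
```python
from h import *
st(); print(tc().round(4))
```

```text
t 20.77 tcp [0.6026 0.158  0.3004] w 45.1 F [ 0.2 -1.   0.5]
[[0.102, -0.995, -0.001], [-0.995, -0.102, -0.0], [0.0, 0.001, -1.0]]
[-0.0222 -0.0527  0.3004]
```

{"fn": "drive_tool", "kwargs": {
  "series": [
    [-0.15, 0, 0, 0],
    [-0.22, 0, 0.25, 0],
    [-0.22, 0, 0.5, 0],
    [-0.22, 0, 0.75, 0],
    [-0.22, 0, 1, 0]
  ]
}}

```text
time_s: 21.4
tcp_pos: [0.6002, 0.1825, 0.1804]
ee_rot: [[0.099, -0.995, 0.0], [-0.995, -0.099, 0.0], [-0.0, -0.0, -1.0]]
wrist_force: [-0.7, 0.8, -0.2]
gripper_width: 0.521
```

{"fn": "drive_tool", "kwargs": {
  "series": [
    [0, 0, 0.2, 0],
    [0, 0, 0.4, 0],
    [0, 0, 0.55, 0],
    [0, 0, 0.64, 0],
    [0, 0, 0.64, 0],
    [0, 0, 0.64, 0]
  ]
}}

```text
time_s: 22.15
tcp_pos: [0.6009, 0.1829, 0.1052]
ee_rot: [[0.1, -0.995, 0.002], [-0.995, -0.1, 0.001], [-0.001, -0.002, -1.0]]
wrist_force: [-0.7, 0.2, 0.2]
gripper_width: 0.521
```

{"fn": "drive_tool", "kwargs": {
  "series": [
    [0, 0, 0, 0],
    [0, 0, 0, 0],
    [0, 0, 0, 0],
    [0, 0, -0.15, 0],
    [0, 0, -0.4, 0],
    [0, 0, -0.7, 0],
    [0, 0, -1, 0],
    [0, 0, -1, 0]
  ],
  "fingers": 66
}}

```text
time_s: 23.15
tcp_pos: [0.602, 0.1833, 0.2298]
ee_rot: [[0.101, -0.995, 0.009], [-0.995, -0.101, 0.004], [-0.003, -0.009, -1.0]]
wrist_force: [-0.2, -0.3, -0.3]
gripper_width: 0.757
```

{"fn": "drive_tool", "kwargs": {
  "series": [
    [0.1, 0, -0.2, 0],
    [0.3, 0, -0.45, 0],
    [0.6, 0, -0.6, 0],
    [1, 0, -0.6, 0],
    [1, 0, -0.6, 0]
  ],
  "fingers": 80
}}

```text
time_s: 23.78
tcp_pos: [0.612, 0.0605, 0.2966]
ee_rot: [[0.096, -0.995, -0.0], [-0.995, -0.096, -0.0], [-0.0, 0.0, -1.0]]
wrist_force: [0.3, 0.0, -0.9]
gripper_width: 0.92
```

{"fn": "drive_tool", "kwargs": {
  "series": [
    [0.25, 0.1, 0, 0],
    [0.5, 0.2, 0, 0],
    [0.75, 0.3, 0, 0],
    [1, 0.4, 0, 0],
    [1, 0.4, 0, 0],
    [1, 0.4, 0, 0]
  ]
}}

```text
time_s: 24.52
tcp_pos: [0.5767, -0.0603, 0.2962]
ee_rot: [[0.1, -0.995, -0.0], [-0.995, -0.1, 0.0], [-0.0, 0.0, -1.0]]
wrist_force: [0.2, -0.1, -0.5]
gripper_width: 0.921
```

Run:
```python
from h import *
s=st(); print(tc().round(4),np.round(s["joints"],1))
c=cam("wrist"); d=cam("top")
a=c["color"]; b=cv2.resize(d["color"][170:340,200:490],(0,0),fx=1.6,fy=1.6)
im=np.zeros((480+272,640,3),np.uint8); im[:480]=a; im[480:,:464]=b
cv2.imwrite("pics/w3.png",cv2.resize(im,None,fx=.79,fy=.79))
print(proj(c,[(.587,-.247,.03),(.496,-.243,.022),(.42,-.164,.022)]).round())
np.savez("w3.npz",a=a,R=c["R"],e=c["e"],**{k:c[k] for k in("fx","fy","cx","cy","k1")})
```

```text
t 24.52 tcp [ 0.5767 -0.0603  0.2962] w 80.1 F [ 0.2 -0.1 -0.5]
[[0.1, -0.995, -0.0], [-0.995, -0.1, 0.0], [-0.0, 0.0, -1.0]]
[-0.2368 -0.0049  0.2962] [ 10.   17.5  -5.7  -0.  -66.8  -4.3]
[[333.  16.]
 [429.  35.]
 [489. 130.]]
```

View pics/w3.png

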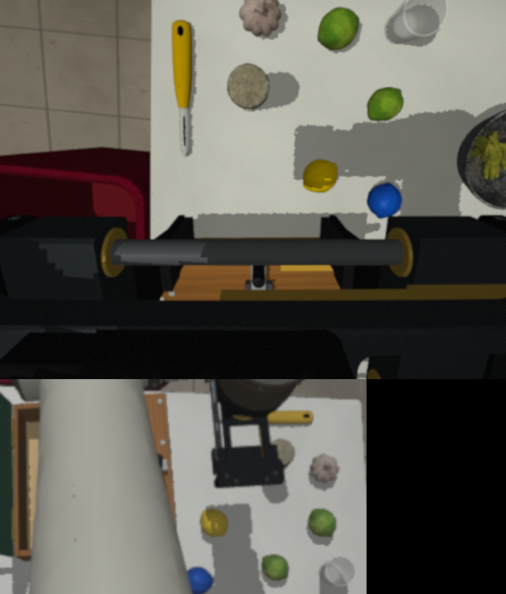

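Only two garlics exist: the second is at full-res (331,18), unmoved. Limes are at (428,35) and (489,130), jar lid at (314,109).

Run:
```python
from h import *
z=np.load("w3.npz"); c={k:z[k] if z[k].ndim else float(z[k]) for k in z.files}
for n,uv,h in[("g2",(331,18),.03),("limeR",(428,35),.022),("limeL",(488,131),.022),("jar",(314,109),.096),("glassrim",(536,20),.062)]:
    P=at(c,uv,h); print(n,P.round(4),incrate(P).round(4))
```

```text
g2 [ 0.5891 -0.2452  0.03  ] [-0.422   0.0012  0.03  ]
limeR [ 0.4965 -0.243   0.022 ] [-0.4105  0.0931  0.022 ]
limeL [ 0.4212 -0.1634  0.022 ] [-0.3237  0.16    0.022 ]
jar [ 0.5946 -0.1588  0.096 ] [-0.3366 -0.013   0.096 ]
glassrim [ 0.4176 -0.2518  0.062 ] [-0.4114  0.1725  0.062 ]
```

{"fn": "drive_tool", "kwargs": {
  "series": [
    [0.25, 0, 0, 0],
    [0.5, 0, 0, 0],
    [0.75, 0, 0, 0],
    [1, 0.05, 0, 0],
    [1, 0.05, 0, 0]
  ],
  "fingers": 74
}}

```text
time_s: 25.25
tcp_pos: [0.5827, -0.1817, 0.2959]
ee_rot: [[0.098, -0.995, -0.001], [-0.995, -0.098, 0.0], [-0.0, 0.001, -1.0]]
wrist_force: [0.3, -0.2, -0.3]
gripper_width: 0.853
```

{"fn": "drive_tool", "kwargs": {
  "series": [
    [0.25, 0, 0.05, 0],
    [0.54, 0, 0.25, 0],
    [0.54, 0, 0.5, 0],
    [0.54, 0, 0.75, 0],
    [0.54, 0, 0.9, 0],
    [0.54, 0, 0.9, 0]
  ]
}}

```text
time_s: 26.0
tcp_pos: [0.5887, -0.244, 0.1866]
ee_rot: [[0.101, -0.995, -0.004], [-0.995, -0.101, 0.001], [-0.001, 0.004, -1.0]]
wrist_force: [0.3, 0.5, -0.8]
gripper_width: 0.851
```

{"fn": "drive_tool", "kwargs": {
  "series": [
    [0, 0, 0.2, 0],
    [0, 0, 0.4, 0],
    [0, 0, 0.6, 0],
    [0, 0, 0.78, 0],
    [0, 0, 0.85, 0],
    [0, 0, 0.85, 0],
    [0, 0, 0.85, 0]
  ]
}}

```text
time_s: 26.88
tcp_pos: [0.5899, -0.2455, 0.0877]
ee_rot: [[0.1, -0.995, 0.002], [-0.995, -0.1, -0.001], [0.001, -0.002, -1.0]]
wrist_force: [-0.1, 0.9, 0.6]
gripper_width: 0.851
```

{"fn": "drive_tool", "kwargs": {
  "series": [
    [0, 0, 0, 0],
    [0, 0, 0, 0],
    [0, 0, 0, 0],
    [0, 0, 0, 0],
    [0, 0, 0, 0],
    [0, 0, 0, 0]
  ],
  "fingers": 0
}}

```text
time_s: 27.62
tcp_pos: [0.5891, -0.2455, 0.0866]
ee_rot: [[0.1, -0.995, 0.0], [-0.995, -0.1, -0.0], [0.0, -0.0, -1.0]]
wrist_force: [-0.6, 0.4, 1.5]
gripper_width: 0.543
```

{"fn": "drive_tool", "kwargs": {
  "series": [
    [0, 0, -0.15, 0],
    [0, 0, -0.4, 0],
    [0, 0, -0.7, 0],
    [0, 0, -1, 0]
  ]
}}

```text
time_s: 28.12
tcp_pos: [0.5889, -0.2455, 0.2085]
ee_rot: [[0.1, -0.995, 0.001], [-0.995, -0.1, -0.0], [0.0, -0.001, -1.0]]
wrist_force: [1.5, -0.5, 0.2]
gripper_width: 0.543
```

{"fn": "drive_tool", "kwargs": {
  "series": [
    [0, 0, -0.25, 0],
    [-0.1, 0, -0.5, 0],
    [-0.35, 0, -0.8, 0],
    [-0.65, 0, -0.8, 0],
    [-0.95, 0, -0.8, 0]
  ]
}}

```text
time_s: 28.75
tcp_pos: [0.5772, -0.1311, 0.3041]
ee_rot: [[0.099, -0.995, 0.002], [-0.995, -0.099, 0.0], [-0.0, -0.002, -1.0]]
wrist_force: [0.3, -0.1, -0.7]
gripper_width: 0.541
```

{"fn": "drive_tool", "kwargs": {
  "series": [
    [-0.25, 0.1, 0, 0],
    [-0.5, 0.2, 0, 0],
    [-0.75, 0.3, 0, 0],
    [-1, 0.4, 0, 0],
    [-1, 0.4, 0, 0]
  ]
}}

```text
time_s: 29.38
tcp_pos: [0.517, -0.0162, 0.3037]
ee_rot: [[0.103, -0.995, 0.002], [-0.995, -0.103, 0.001], [-0.0, -0.002, -1.0]]
wrist_force: [-0.2, 0.1, 0.4]
gripper_width: 0.546
```

{"fn": "drive_tool", "kwargs": {
  "series": [
    [-0.25, 0, 0, 0],
    [-0.5, 0, 0, 0],
    [-0.75, 0, 0, 0],
    [-1, 0, 0, 0],
    [-1, 0, 0, 0]
  ]
}}

```text
time_s: 30.0
tcp_pos: [0.5063, 0.1028, 0.3029]
ee_rot: [[0.102, -0.995, 0.001], [-0.995, -0.102, 0.0], [-0.0, -0.001, -1.0]]
wrist_force: [0.9, -0.8, -0.3]
gripper_width: 0.546
```

Run:
```python
from h import *
st(); print(tc().round(4))
```

```text
t 30.0 tcp [0.5063 0.1028 0.3029] w 47.5 F [ 0.9 -0.8 -0.3]
[[0.102, -0.995, 0.001], [-0.995, -0.102, 0.0], [-0.0, -0.001, -1.0]]
[-0.0675  0.0487  0.3029]
```

{"fn": "drive_tool", "kwargs": {
  "series": [
    [-0.25, 0, 0, 0],
    [-0.5, 0, 0.1, 0],
    [-0.6, 0, 0.3, 0],
    [-0.6, 0, 0.55, 0],
    [-0.6, 0, 0.8, 0],
    [-0.6, 0, 1, 0]
  ]
}}

```text
time_s: 30.75
tcp_pos: [0.4991, 0.1724, 0.1815]
ee_rot: [[0.099, -0.995, -0.0], [-0.995, -0.099, -0.001], [0.001, 0.0, -1.0]]
wrist_force: [0.9, 0.1, 0.9]
gripper_width: 0.548
```

{"fn": "drive_tool", "kwargs": {
  "series": [
    [0, 0, 0.2, 0],
    [0, 0, 0.4, 0],
    [0, 0, 0.6, 0],
    [0, 0, 0.7, 0],
    [0, 0, 0.7, 0],
    [0, 0, 0.7, 0]
  ]
}}

```text
time_s: 31.5
tcp_pos: [0.4993, 0.1736, 0.0991]
ee_rot: [[0.1, -0.995, 0.001], [-0.995, -0.1, 0.001], [-0.001, -0.001, -1.0]]
wrist_force: [0.5, 0.8, 0.7]
gripper_width: 0.545
```

{"fn": "drive_tool", "kwargs": {
  "series": [
    [0, 0, 0, 0],
    [0, 0, 0, 0],
    [0, 0, 0, 0],
    [0, 0, -0.15, 0],
    [0, 0, -0.4, 0],
    [0, 0, -0.7, 0],
    [0, 0, -1, 0],
    [0, 0, -1, 0]
  ],
  "fingers": 66
}}

```text
time_s: 32.5
tcp_pos: [0.5, 0.1745, 0.2216]
ee_rot: [[0.101, -0.995, 0.006], [-0.995, -0.1, 0.004], [-0.003, -0.007, -1.0]]
wrist_force: [0.5, 0.4, -0.4]
gripper_width: 0.756
```

{"fn": "drive_tool", "kwargs": {
  "series": [
    [0, 0, -0.25, 0],
    [0, 0, -0.5, 0],
    [0, 0, -0.75, 0],
    [0, 0, -1, 0],
    [0, 0, -1, 0]
  ]
}}

```text
time_s: 33.12
tcp_pos: [0.4993, 0.174, 0.34]
ee_rot: [[0.1, -0.995, 0.003], [-0.995, -0.1, 0.002], [-0.002, -0.004, -1.0]]
wrist_force: [-0.0, 0.2, -0.2]
gripper_width: 0.761
```

{"fn": "drive_tool", "kwargs": {
  "series": [
    [-0.25, 0, 0, 0],
    [-0.5, 0, -0.2, 0],
    [-0.5, 0, -0.4, 0],
    [-0.5, 0, -0.4, 0]
  ],
  "fingers": 30
}}

```text
time_s: 33.62
tcp_pos: [0.4928, 0.2339, 0.3863]
ee_rot: [[0.1, -0.995, 0.001], [-0.995, -0.1, 0.001], [-0.001, -0.001, -1.0]]
wrist_force: [-0.2, -0.4, -0.1]
gripper_width: 0.401
```

Run:
```python
from h import *
s=st(); print(tc().round(4),np.round(s["joints"],1))
c=cam("wrist"); save(c,"w4")
```

```text
t 33.62 tcp [0.4928 0.2339 0.3863] w 34.9 F [-0.2 -0.4 -0.1]
[[0.1, -0.995, 0.001], [-0.995, -0.1, 0.001], [-0.001, -0.001, -1.0]]
[0.0643 0.049  0.3863] [ 42.4  11.2  -1.4  -0.  -77.4 -36.7]
```

View pics/w4.png

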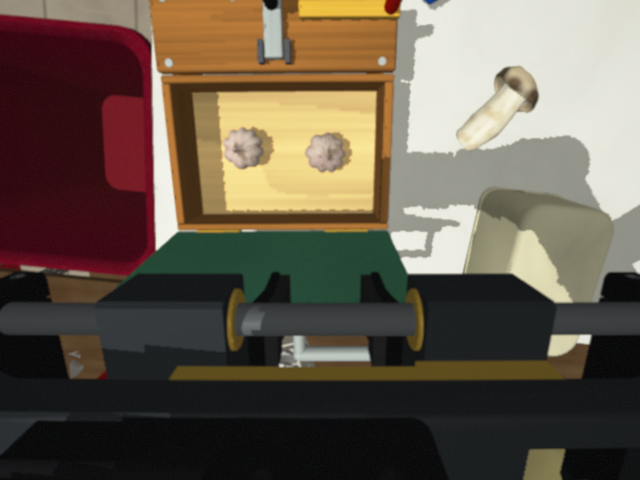

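Both garlics are in the lower tier at (244,149) and (327,152). Returning to the handle.

{"fn": "drive_tool", "kwargs": {
  "series": [
    [-0.15, 0.05, 0, 0.085],
    [-0.3, 0.1, 0, 0.17],
    [-0.5, 0.1, 0, 0.26],
    [-0.76, 0.1, 0, 0.345],
    [-0.76, 0.1, 0, 0.435],
    [-0.76, 0.1, 0, 0.52],
    [-0.76, 0.1, 0, 0.61],
    [-0.76, 0.1, 0, 0.7],
    [-0.76, 0.1, 0, 0.785],
    [-0.76, 0.1, 0, 0.785]
  ],
  "fingers": 30
}}

```text
time_s: 34.92
tcp_pos: [0.4714, 0.3223, 0.3842]
ee_rot: [[-0.995, -0.102, -0.003], [-0.102, 0.995, -0.002], [0.003, -0.002, -1.0]]
wrist_force: [-0.5, -0.7, 0.6]
gripper_width: 0.349
```

Run:
```python
from h import *
s=st(); print(tc().round(4))
```

```text
t 34.92 tcp [0.4714 0.3223 0.3842] w 30.3 F [-0.5 -0.7  0.6]
[[-0.995, -0.102, -0.003], [-0.102, 0.995, -0.002], [0.003, -0.002, -1.0]]
[0.1544 0.0615 0.3842]
```

{"fn": "drive_tool", "kwargs": {
  "series": [
    [0, 0.01, 0.2, 0],
    [0, 0.01, 0.4, 0],
    [0, 0.01, 0.6, 0],
    [0, 0.01, 0.78, 0],
    [0, 0.01, 0.88, 0],
    [0, 0.01, 0.88, 0]
  ]
}}

```text
time_s: 35.67
tcp_pos: [0.4713, 0.3236, 0.2795]
ee_rot: [[-0.995, -0.102, -0.002], [-0.102, 0.995, -0.002], [0.002, -0.002, -1.0]]
wrist_force: [-0.1, -0.4, -0.2]
gripper_width: 0.344
```

{"fn": "drive_tool", "kwargs": {
  "series": [
    [0, 0, 0, 0],
    [0, 0, 0, 0],
    [0, 0, 0, 0],
    [0, 0, 0, 0],
    [0, 0, 0, 0]
  ],
  "fingers": 0
}}

```text
time_s: 36.3
tcp_pos: [0.4717, 0.3241, 0.2814]
ee_rot: [[-0.995, -0.101, 0.001], [-0.101, 0.995, 0.0], [-0.001, 0.0, -1.0]]
wrist_force: [-1.4, -0.7, 2.7]
gripper_width: 0.127
```

{"fn": "drive_tool", "kwargs": {
  "series": [
    [0, -0.128, -0.05, 0],
    [0, -0.26, -0.088, 0],
    [0, -0.396, -0.111, 0],
    [0, -0.533, -0.122, 0],
    [0, -0.671, -0.118, 0],
    [0, -0.807, -0.101, 0],
    [0, -0.941, -0.07, 0],
    [0, -0.941, -0.07, 0]
  ]
}}

```text
time_s: 37.3
tcp_pos: [0.4835, 0.2096, 0.2888]
ee_rot: [[-0.995, -0.099, 0.0], [-0.099, 0.995, -0.003], [0.0, -0.003, -1.0]]
wrist_force: [4.2, -2.3, 1.8]
gripper_width: 0.126
```

{"fn": "drive_tool", "kwargs": {
  "series": [
    [0, -0.13, 0.044, 0],
    [0, -0.256, 0.101, 0],
    [0, -0.375, 0.17, 0],
    [0, -0.486, 0.25, 0],
    [0, -0.589, 0.342, 0],
    [0, -0.589, 0.342, 0]
  ]
}}

```text
time_s: 38.05
tcp_pos: [0.4902, 0.1398, 0.2465]
ee_rot: [[-0.995, -0.1, -0.001], [-0.1, 0.995, -0.002], [0.001, -0.002, -1.0]]
wrist_force: [5.2, 0.2, -2.1]
gripper_width: 0.127
```

{"fn": "drive_tool", "kwargs": {
  "series": [
    [0, -0.045, 0.05, 0],
    [0, -0.093, 0.101, 0],
    [0, -0.137, 0.155, 0],
    [0, -0.176, 0.211, 0],
    [0, -0.214, 0.27, 0],
    [0, -0.247, 0.328, 0],
    [0, -0.28, 0.39, 0],
    [0, -0.306, 0.453, 0],
    [0, -0.306, 0.453, 0]
  ]
}}

```text
time_s: 39.17
tcp_pos: [0.4936, 0.1044, 0.1927]
ee_rot: [[-0.995, -0.1, -0.001], [-0.1, 0.995, -0.001], [0.001, -0.001, -1.0]]
wrist_force: [4.5, 1.6, -2.0]
gripper_width: 0.13
```

Run:
```python
from h import *
s=st(); print(tc().round(4))
```

```text
t 39.17 tcp [0.4936 0.1044 0.1927] w 11.4 F [ 4.5  1.6 -2. ]
[[-0.995, -0.1, -0.001], [-0.1, 0.995, -0.001], [0.001, -0.001, -1.0]]
[-0.0646  0.0612  0.1927]
```

{"fn": "drive_tool", "kwargs": {
  "series": [
    [0, -0.02, 0.04, 0],
    [0, -0.035, 0.08, 0],
    [0, -0.05, 0.12, 0],
    [0, -0.05, 0.15, 0],
    [0, -0.05, 0.15, 0],
    [0, -0.05, 0.15, 0]
  ]
}}

```text
time_s: 39.92
tcp_pos: [0.4942, 0.0985, 0.1765]
ee_rot: [[-0.995, -0.101, -0.0], [-0.101, 0.995, -0.001], [0.0, -0.001, -1.0]]
wrist_force: [-0.6, 1.4, 7.7]
gripper_width: 0.126
```

{"fn": "drive_tool", "kwargs": {
  "series": [
    [0, 0, 0, 0],
    [0, 0, 0, 0],
    [0, 0, 0, 0],
    [0, 0, -0.2, 0],
    [0, 0, -0.45, 0],
    [-0.25, -0.3, -0.45, 0],
    [-0.51, -0.59, -0.45, 0],
    [-0.51, -0.59, -0.25, 0],
    [-0.51, -0.59, 0.015, 0],
    [-0.51, -0.59, 0.015, 0]
  ],
  "fingers": 36
}}

```text
time_s: 41.18
tcp_pos: [0.5606, 0.0338, 0.1712]
ee_rot: [[-0.995, -0.1, -0.007], [-0.1, 0.995, -0.002], [0.007, -0.001, -1.0]]
wrist_force: [0.0, -0.3, 0.6]
gripper_width: 0.412
```

{"fn": "drive_tool", "kwargs": {
  "series": [
    [0, 0, 0, 0],
    [0, 0, 0, 0],
    [0, 0, 0, 0],
    [0, 0, 0, 0],
    [0, 0, 0, 0],
    [0, 0.08, 0, 0],
    [0, 0.16, 0, 0],
    [0, 0.25, 0, 0],
    [0, 0.25, 0, 0],
    [0, 0.25, 0, 0]
  ],
  "fingers": 0
}}

```text
time_s: 42.42
tcp_pos: [0.5598, 0.0634, 0.1751]
ee_rot: [[-0.995, -0.101, 0.001], [-0.101, 0.995, -0.002], [-0.001, -0.002, -1.0]]
wrist_force: [0.0, -5.3, 5.0]
gripper_width: 0.148
```

Run:
```python
from h import *
s=st(); print(tc().round(4))
c=cam("side");cv2.imwrite("pics/crop5.png",cv2.resize(c["color"][160:300,250:420],(0,0),fx=4,fy=4,interpolation=cv2.INTER_CUBIC))
```

```text
t 42.42 tcp [0.5598 0.0634 0.1751] w 12.9 F [ 0.  -5.3  5. ]
[[-0.995, -0.101, 0.001], [-0.101, 0.995, -0.002], [-0.001, -0.002, -1.0]]
[-0.112  -0.0006  0.1751]
```

View pics/crop5.png

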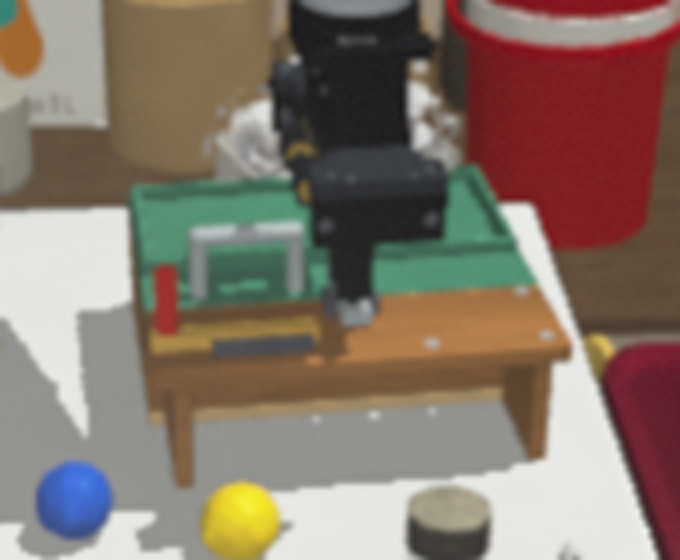

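The flap is shut, and the bolt peg is back at its starting position with the stop felt. Now the keeper.

{"fn": "drive_tool", "kwargs": {
  "series": [
    [0, 0.01, 0, 0],
    [0, 0, 0, 0],
    [0, 0, 0, 0],
    [0, 0, -0.25, 0],
    [0, 0, -0.5, 0],
    [0.3, -0.07, -0.5, 0],
    [0.6, -0.14, -0.5, 0],
    [0.96, -0.217, -0.5, 0],
    [0.96, -0.217, -0.3, 0],
    [0.96, -0.217, -0.03, 0]
  ],
  "fingers": 36
}}

```text
time_s: 43.72
tcp_pos: [0.4475, 0.0272, 0.1779]
ee_rot: [[-0.995, -0.101, 0.003], [-0.101, 0.995, 0.002], [-0.004, 0.001, -1.0]]
wrist_force: [0.5, -0.1, -0.6]
gripper_width: 0.41
```

{"fn": "drive_tool", "kwargs": {
  "series": [
    [0, 0, 0, 0],
    [0, 0, 0, 0],
    [0, 0, 0, 0],
    [0, 0, 0, 0],
    [0, 0, 0, 0],
    [-0.1, 0, 0, 0],
    [-0.2, 0, 0, 0],
    [-0.3, 0, 0, 0],
    [-0.345, 0, 0, 0],
    [-0.345, 0, 0, 0]
  ],
  "fingers": 0
}}

```text
time_s: 44.98
tcp_pos: [0.4885, 0.0307, 0.1786]
ee_rot: [[-0.995, -0.101, -0.003], [-0.101, 0.995, -0.002], [0.003, -0.001, -1.0]]
wrist_force: [-6.9, -3.1, 11.4]
gripper_width: 0.147
```

{"fn": "drive_tool", "kwargs": {
  "series": [
    [0, 0, 0, 0],
    [0, 0, 0, 0],
    [0, 0, 0, 0],
    [0, 0, -0.25, 0],
    [0, 0, -0.5, 0],
    [0, 0, -0.75, 0],
    [0, 0, -1, 0]
  ],
  "fingers": 40
}}

```text
time_s: 45.85
tcp_pos: [0.4886, 0.0313, 0.2984]
ee_rot: [[-0.995, -0.101, 0.0], [-0.101, 0.995, 0.0], [-0.0, 0.0, -1.0]]
wrist_force: [1.0, -0.6, -0.8]
gripper_width: 0.455
```

{"fn": "drive_tool", "kwargs": {
  "series": [
    [0.05, -0.15, 0, -0.085],
    [0.1, -0.3, 0, -0.17],
    [0.2, -0.45, 0, -0.26],
    [0.3, -0.6, 0, -0.345],
    [0.4, -0.75, 0, -0.435],
    [0.5, -0.9, 0, -0.52],
    [0.5, -0.9, 0, -0.61],
    [0.5, -0.9, 0, -0.7],
    [0.5, -0.9, 0, -0.785],
    [0.5, -0.9, 0, -0.785]
  ],
  "fingers": 72
}}

```text
time_s: 47.1
tcp_pos: [0.4399, -0.0822, 0.2974]
ee_rot: [[0.098, -0.995, 0.0], [-0.995, -0.098, 0.0], [-0.0, -0.0, -1.0]]
wrist_force: [-1.1, -0.0, 0.3]
gripper_width: 0.826
```

Run:
```python
from h import *
s=st(); print(tc().round(4),np.round(s["joints"],1))
c=cam("wrist"); d=cam("side")
a=c["color"]; b=cv2.resize(d["color"][170:370,240:420],(0,0),fx=1.3,fy=1.3)
im=np.zeros((480,640+234,3),np.uint8); im[:,:640]=a; im[:260,640:]=b
cv2.imwrite("pics/w5.png",cv2.resize(im,None,fx=.9,fy=.9))
for n,P in[("limeR",(.4965,-.243,.022)),("limeL",(.4212,-.1634,.022))]: print(n,proj(c,P)[0].round())
hsv=cv2.cvtColor(a,cv2.COLOR_BGR2HSV); m=cv2.inRange(hsv,(32,90,40),(60,255,255)); m[270:]=0
n,l,sx,ce=cv2.connectedComponentsWithStats(m)
for i in range(1,n):
    if sx[i,4]>150: print(sx[i],ce[i].round(1),at(c,ce[i],.022).round(4),incrate(at(c,ce[i],.022)).round(4))
```

```text
t 47.1 tcp [ 0.4399 -0.0822  0.2974] w 71.9 F [-1.1 -0.   0.3]
[[0.098, -0.995, 0.0], [-0.995, -0.098, 0.0], [-0.0, -0.0, -1.0]]
[-0.2449  0.1333  0.2974] [ 10.3   4.2 -22.5  -0.  -63.3  -4.7]
limeR [282.  45.]
limeL [351. 139.]
[ 257   20   49   52 2002] [281.2  45.7] [ 0.4969 -0.2421  0.022 ] [-0.4096  0.0927  0.022 ]
[ 331  119   40   41 1368] [350.4 139.3] [ 0.4213 -0.163   0.022 ] [-0.3234  0.16    0.022 ]
```

View pics/w5.png

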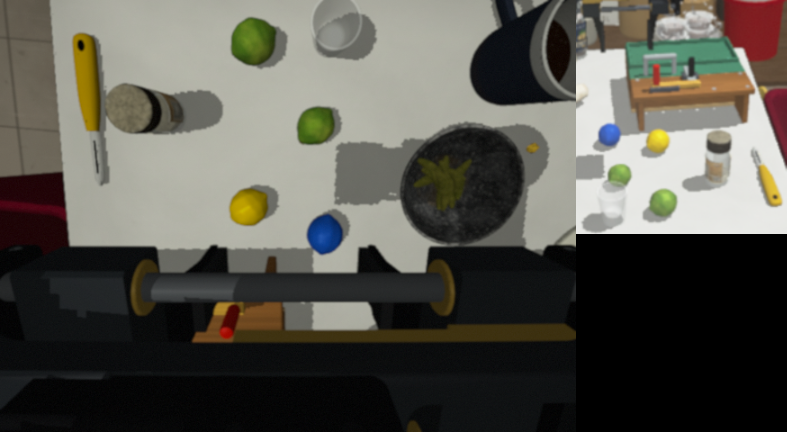

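Keeper peg went back 41 mm and the stop was felt; the side inset shows the flap shut with the bolt home. Limes at full-res (281,46) and (350,139); taking the nearer one.

{"fn": "drive_tool", "kwargs": {
  "series": [
    [0.25, 0.1, 0, 0],
    [0.5, 0.22, 0.2, 0],
    [0.655, 0.222, 0.45, 0],
    [0.655, 0.222, 0.7, 0],
    [0.655, 0.222, 0.95, 0],
    [0.655, 0.222, 0.95, 0]
  ]
}}

```text
time_s: 47.95
tcp_pos: [0.4198, -0.1632, 0.1818]
ee_rot: [[0.098, -0.995, -0.006], [-0.995, -0.098, 0.0], [-0.001, 0.005, -1.0]]
wrist_force: [-0.4, 0.4, 0.5]
gripper_width: 0.826
```

{"fn": "drive_tool", "kwargs": {
  "series": [
    [0, 0, 0.2, 0],
    [0, 0, 0.4, 0],
    [0, 0, 0.6, 0],
    [0, 0, 0.8, 0],
    [0, 0, 0.895, 0],
    [0, 0, 0.895, 0],
    [0, 0, 0.895, 0]
  ]
}}

```text
time_s: 48.82
tcp_pos: [0.4219, -0.1633, 0.0771]
ee_rot: [[0.1, -0.995, 0.002], [-0.995, -0.1, -0.0], [0.0, -0.002, -1.0]]
wrist_force: [-0.6, 0.4, 0.6]
gripper_width: 0.826
```

{"fn": "drive_tool", "kwargs": {
  "series": [
    [0, 0, 0, 0],
    [0, 0, 0, 0],
    [0, 0, 0, 0],
    [0, 0, 0, 0],
    [0, 0, 0, 0],
    [0, 0, 0, 0]
  ],
  "fingers": 0
}}

```text
time_s: 49.58
tcp_pos: [0.4211, -0.1633, 0.0762]
ee_rot: [[0.1, -0.995, 0.0], [-0.995, -0.1, -0.0], [0.0, -0.0, -1.0]]
wrist_force: [-1.2, 0.2, 1.8]
gripper_width: 0.443
```

{"fn": "drive_tool", "kwargs": {
  "series": [
    [0, 0, -0.15, 0],
    [0, 0, -0.4, 0],
    [0, 0, -0.7, 0],
    [0, 0, -1, 0],
    [0, 0, -1, 0]
  ]
}}

```text
time_s: 50.2
tcp_pos: [0.4224, -0.1633, 0.1986]
ee_rot: [[0.1, -0.995, 0.007], [-0.995, -0.1, -0.0], [0.001, -0.007, -1.0]]
wrist_force: [-0.1, -0.8, -1.7]
gripper_width: 0.444
```

{"fn": "drive_tool", "kwargs": {
  "series": [
    [-0.1, 0, -0.3, 0],
    [-0.3, 0, -0.6, 0],
    [-0.6, -0.2, -0.6, 0],
    [-0.9, -0.4, -0.6, 0],
    [-0.9, -0.4, -0.6, 0]
  ]
}}

```text
time_s: 50.82
tcp_pos: [0.4586, -0.0491, 0.2668]
ee_rot: [[0.103, -0.995, -0.002], [-0.995, -0.103, 0.0], [-0.0, 0.002, -1.0]]
wrist_force: [0.1, 0.6, -1.3]
gripper_width: 0.446
```

{"fn": "drive_tool", "kwargs": {
  "series": [
    [-0.25, -0.1, 0, 0],
    [-0.5, -0.25, 0, 0],
    [-0.75, -0.4, 0, 0],
    [-1, -0.5, 0, 0],
    [-1, -0.5, 0, 0]
  ]
}}

```text
time_s: 51.45
tcp_pos: [0.5056, 0.0752, 0.2667]
ee_rot: [[0.101, -0.995, -0.003], [-0.995, -0.101, -0.001], [0.001, 0.003, -1.0]]
wrist_force: [-0.2, 0.4, -1.9]
gripper_width: 0.441
```

Run:
```python
from h import *
s=st(); print(tc().round(4))
```

```text
t 51.45 tcp [0.5056 0.0752 0.2667] w 38.4 F [-0.2  0.4 -1.9]
[[0.101, -0.995, -0.003], [-0.995, -0.101, -0.001], [0.001, 0.003, -1.0]]
[-0.0949  0.0521  0.2667]
```

{"fn": "drive_tool", "kwargs": {
  "series": [
    [-0.25, 0, 0, 0],
    [-0.5, 0, 0, 0],
    [-0.75, 0, 0, 0],
    [-0.995, 0, 0, 0],
    [-0.995, 0, 0.2, 0],
    [-0.995, 0, 0.4, 0],
    [-0.995, 0, 0.6, 0],
    [-0.995, 0, 0.75, 0],
    [-0.995, 0, 0.85, 0],
    [-0.995, 0, 0.85, 0]
  ]
}}

```text
time_s: 52.7
tcp_pos: [0.4933, 0.1922, 0.1651]
ee_rot: [[0.099, -0.995, -0.002], [-0.995, -0.099, -0.002], [0.001, 0.002, -1.0]]
wrist_force: [0.0, 0.6, -0.9]
gripper_width: 0.443
```

{"fn": "drive_tool", "kwargs": {
  "series": [
    [0, 0, 0, 0],
    [0, 0, 0, 0]
  ]
}}

```text
time_s: 52.95
tcp_pos: [0.4942, 0.1934, 0.1669]
ee_rot: [[0.1, -0.995, 0.001], [-0.995, -0.1, 0.001], [-0.001, -0.001, -1.0]]
wrist_force: [-0.1, 0.5, -1.4]
gripper_width: 0.446
```

{"fn": "drive_tool", "kwargs": {
  "series": [
    [0, 0, 0, 0],
    [0, 0, 0, 0],
    [0, 0, 0, 0],
    [0, 0, -0.15, 0],
    [0, 0, -0.4, 0],
    [0, 0, -0.7, 0],
    [0, 0, -1, 0],
    [0, 0, -1, 0]
  ],
  "fingers": 62
}}

```text
time_s: 53.95
tcp_pos: [0.495, 0.1939, 0.2895]
ee_rot: [[0.1, -0.995, 0.006], [-0.995, -0.1, 0.004], [-0.003, -0.007, -1.0]]
wrist_force: [-0.1, 1.2, -0.2]
gripper_width: 0.713
```

{"fn": "drive_tool", "kwargs": {
  "series": [
    [0.25, 0, 0, 0.085],
    [0.5, 0, 0, 0.17],
    [0.75, 0, 0, 0.26],
    [1, 0, 0, 0.345],
    [1, 0, 0, 0.435],
    [1, 0, 0, 0.52],
    [1, 0, 0, 0.61],
    [1, 0, 0, 0.7],
    [1, 0, 0, 0.785],
    [1, 0, 0, 0.785]
  ],
  "fingers": 72
}}

```text
time_s: 55.2
tcp_pos: [0.5054, 0.0737, 0.2852]
ee_rot: [[-0.995, -0.102, -0.002], [-0.102, 0.995, -0.001], [0.002, -0.0, -1.0]]
wrist_force: [0.3, 0.3, -0.2]
gripper_width: 0.83
```

{"fn": "drive_tool", "kwargs": {
  "series": [
    [0, -0.25, 0, 0],
    [0, -0.5, 0, 0],
    [0, -0.75, 0, 0],
    [0, -1, 0, 0]
  ]
}}

```text
time_s: 55.7
tcp_pos: [0.5177, -0.0465, 0.2856]
ee_rot: [[-0.995, -0.104, -0.001], [-0.104, 0.995, -0.0], [0.001, 0.0, -1.0]]
wrist_force: [0.4, 0.2, -0.3]
gripper_width: 0.828
```

{"fn": "drive_tool", "kwargs": {
  "series": [
    [0.05, -0.25, 0, 0],
    [0.1, -0.5, 0, 0],
    [0.15, -0.75, 0, 0],
    [0.15, -1, 0, 0],
    [0.15, -1, 0, 0]
  ]
}}

```text
time_s: 56.32
tcp_pos: [0.5118, -0.1682, 0.2854]
ee_rot: [[-0.995, -0.1, -0.001], [-0.1, 0.995, 0.0], [0.001, 0.0, -1.0]]
wrist_force: [-0.3, 0.4, -0.8]
gripper_width: 0.822
```

Run:
```python
from h import *
s=st(); print(tc().round(4),np.round(s["joints"],1))
d=cam("top"); c=cam("wrist")
im=np.zeros((480,800,3),np.uint8); im[:,:400]=cv2.resize(c["color"],(400,300))[:300].repeat(1,0) if 0 else cv2.copyMakeBorder(cv2.resize(c["color"],(400,300)),0,180,0,0,0)
im[:,400:]=cv2.resize(d["color"][170:350,190:340],(400,480),interpolation=cv2.INTER_CUBIC)
cv2.imwrite("pics/m6.png",im)
for X in(c,d):
    hsv=cv2.cvtColor(X["color"],cv2.COLOR_BGR2HSV); m=cv2.inRange(hsv,(32,90,40),(60,255,255))
    n,l,sx,ce=cv2.connectedComponentsWithStats(m)
    for i in range(1,n):
        if sx[i,4]>80: 
            P=at(X,ce[i],.022);Q=at(X,ce[i],.107);print(sx[i],ce[i].round(1),incrate(P).round(4),"tray",incrate(Q).round(4))
```

```text
t 56.33 tcp [ 0.5118 -0.1682  0.2854] w 71.5 F [-0.3  0.4 -0.8]
[[-0.995, -0.1, -0.001], [-0.1, 0.995, 0.0], [0.001, 0.0, -1.0]]
[-0.3376  0.0704  0.2854] [ -0.9  14.  -12.3  -0.  -63.8 -83.3]
[ 233  174   43   46 1553] [253.6 196.9] [-0.4093  0.0932  0.022 ] tray [-0.392   0.1046  0.107 ]
[229 259  22  21 388] [239.3 269.1] [0.0381 0.0359 0.022 ] tray [0.0242 0.0533 0.107 ]
[445 273  20  21 344] [454.6 283.2] [-0.4099  0.0945  0.022 ] tray [-0.3828  0.1065  0.107 ]
```

View pics/m6.png

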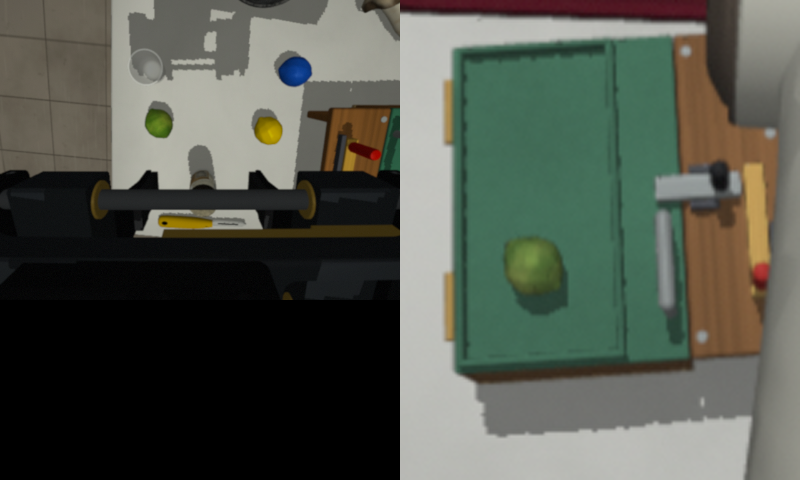

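Lime 1 sits in the tray (right panel at (533,265)), with bolt and keeper home. Lime 2 is at wrist (254,197); grasping it with the jaws along crate x, away from the glass.

{"fn": "drive_tool", "kwargs": {
  "series": [
    [0.1, -0.3, 0, 0],
    [0.19, -0.598, 0.15, 0],
    [0.19, -0.598, 0.4, 0],
    [0.19, -0.598, 0.65, 0],
    [0.19, -0.598, 0.85, 0],
    [0.19, -0.598, 0.85, 0]
  ]
}}

```text
time_s: 57.18
tcp_pos: [0.4956, -0.2393, 0.1824]
ee_rot: [[-0.995, -0.103, -0.005], [-0.103, 0.995, 0.001], [0.005, 0.002, -1.0]]
wrist_force: [0.2, 0.1, -0.0]
gripper_width: 0.826
```

{"fn": "drive_tool", "kwargs": {
  "series": [
    [0, 0, 0.2, 0],
    [0, 0, 0.4, 0],
    [0, 0, 0.6, 0],
    [0, 0, 0.8, 0],
    [0, 0, 0.885, 0],
    [0, 0, 0.885, 0],
    [0, 0, 0.885, 0]
  ]
}}

```text
time_s: 58.05
tcp_pos: [0.4974, -0.2405, 0.0791]
ee_rot: [[-0.995, -0.101, 0.002], [-0.101, 0.995, -0.001], [-0.002, -0.001, -1.0]]
wrist_force: [0.4, -0.6, 0.3]
gripper_width: 0.825
```

{"fn": "drive_tool", "kwargs": {
  "series": [
    [0, 0, 0, 0],
    [0, 0, 0, 0],
    [0, 0, 0, 0],
    [0, 0, 0, 0],
    [0, 0, 0, 0],
    [0, 0, 0, 0]
  ],
  "fingers": 0
}}

```text
time_s: 58.8
tcp_pos: [0.4967, -0.2406, 0.0781]
ee_rot: [[-0.995, -0.101, 0.0], [-0.101, 0.995, -0.0], [-0.0, -0.0, -1.0]]
wrist_force: [-0.2, -1.9, 2.1]
gripper_width: 0.482
```

{"fn": "drive_tool", "kwargs": {
  "series": [
    [0, 0, -0.15, 0],
    [0, 0, -0.4, 0],
    [0, 0, -0.7, 0],
    [0, 0, -1, 0],
    [0, 0, -1, 0]
  ]
}}

```text
time_s: 59.42
tcp_pos: [0.498, -0.2407, 0.2008]
ee_rot: [[-0.995, -0.101, 0.006], [-0.101, 0.995, -0.001], [-0.006, -0.002, -1.0]]
wrist_force: [-0.4, 0.3, -0.6]
gripper_width: 0.484
```

{"fn": "drive_tool", "kwargs": {
  "series": [
    [0, 0, -0.3, 0],
    [-0.1, 0.2, -0.6, 0],
    [-0.2, 0.4, -0.6, 0],
    [-0.3, 0.7, -0.6, 0],
    [-0.4, 1, -0.6, 0]
  ]
}}

```text
time_s: 60.05
tcp_pos: [0.5317, -0.1151, 0.2683]
ee_rot: [[-0.995, -0.1, -0.003], [-0.1, 0.995, 0.001], [0.003, 0.001, -1.0]]
wrist_force: [-0.5, 0.4, -1.3]
gripper_width: 0.486
```

{"fn": "drive_tool", "kwargs": {
  "series": [
    [-0.1, 0.25, 0, 0],
    [-0.2, 0.5, 0, 0],
    [-0.3, 0.75, 0, 0],
    [-0.4, 1, 0, 0]
  ]
}}

```text
time_s: 60.55
tcp_pos: [0.5675, 0.0091, 0.2681]
ee_rot: [[-0.995, -0.1, -0.003], [-0.1, 0.995, -0.0], [0.003, 0.0, -1.0]]
wrist_force: [-0.2, 0.1, -0.3]
gripper_width: 0.486
```

{"fn": "drive_tool", "kwargs": {
  "series": [
    [-0.1, 0.25, 0, 0],
    [-0.2, 0.5, 0, 0],
    [-0.3, 0.75, 0, 0],
    [-0.4, 1, 0, 0],
    [-0.4, 1, 0, 0]
  ]
}}

```text
time_s: 61.18
tcp_pos: [0.6034, 0.134, 0.2677]
ee_rot: [[-0.995, -0.103, -0.003], [-0.103, 0.995, -0.001], [0.003, -0.0, -1.0]]
wrist_force: [0.4, -0.9, -1.5]
gripper_width: 0.486
```

Run:
```python
from h import *
s=st(); print(tc().round(4))
```

```text
t 61.17 tcp [0.6034 0.134  0.2677] w 42.3 F [ 0.4 -0.9 -1.5]
[[-0.995, -0.103, -0.003], [-0.103, 0.995, -0.001], [0.003, -0.0, -1.0]]
[-0.0462 -0.051   0.2677]
```

{"fn": "drive_tool", "kwargs": {
  "series": [
    [0, 0.25, 0, 0],
    [0, 0.5, 0, 0],
    [0, 0.59, 0.1, 0],
    [0, 0.59, 0.3, 0],
    [0, 0.59, 0.5, 0],
    [0, 0.59, 0.7, 0],
    [0, 0.59, 0.86, 0],
    [0, 0.59, 0.86, 0],
    [0, 0.59, 0.86, 0],
    [0, 0.59, 0.86, 0]
  ]
}}

```text
time_s: 62.42
tcp_pos: [0.5964, 0.2023, 0.1668]
ee_rot: [[-0.995, -0.1, -0.0], [-0.1, 0.995, 0.0], [0.0, 0.0, -1.0]]
wrist_force: [-0.6, 0.3, -0.3]
gripper_width: 0.483
```

{"fn": "drive_tool", "kwargs": {
  "series": [
    [0, 0, 0, 0],
    [0, 0, 0, 0],
    [0, 0, 0, 0],
    [0, 0, -0.15, 0],
    [0, 0, -0.4, 0],
    [0, 0, -0.7, 0],
    [0, 0, -1, 0],
    [0, 0, -1, 0]
  ],
  "fingers": 58
}}

```text
time_s: 63.42
tcp_pos: [0.5977, 0.2032, 0.2908]
ee_rot: [[-0.995, -0.101, 0.007], [-0.101, 0.995, 0.004], [-0.007, 0.003, -1.0]]
wrist_force: [0.0, -0.4, -0.6]
gripper_width: 0.67
```

{"fn": "drive_tool", "kwargs": {
  "series": [
    [0.1, -0.25, 0, 0],
    [0.2, -0.5, 0, 0],
    [0.3, -0.75, 0, 0],
    [0.4, -1, 0, 0]
  ]
}}

```text
time_s: 63.92
tcp_pos: [0.56, 0.0774, 0.2857]
ee_rot: [[-0.995, -0.101, -0.002], [-0.101, 0.995, -0.0], [0.002, -0.0, -1.0]]
wrist_force: [0.0, -0.4, 0.3]
gripper_width: 0.669
```

{"fn": "drive_tool", "kwargs": {
  "series": [
    [0, -0.25, 0, 0],
    [0, -0.5, 0, 0],
    [0, -0.75, 0, 0],
    [0, -1, 0, 0]
  ]
}}

```text
time_s: 64.42
tcp_pos: [0.5725, -0.0419, 0.2857]
ee_rot: [[-0.995, -0.101, -0.002], [-0.101, 0.995, 0.0], [0.002, 0.0, -1.0]]
wrist_force: [0.6, -0.8, 0.6]
gripper_width: 0.667
```

{"fn": "drive_tool", "kwargs": {
  "series": [
    [0, -0.25, 0, 0],
    [0, -0.5, 0, 0],
    [0, -0.75, 0, 0],
    [0, -1, 0, 0],
    [0, -1, 0, 0]
  ]
}}

```text
time_s: 65.05
tcp_pos: [0.5845, -0.1619, 0.2854]
ee_rot: [[-0.995, -0.098, -0.002], [-0.098, 0.995, 0.0], [0.002, 0.0, -1.0]]
wrist_force: [-0.4, -0.1, -0.2]
gripper_width: 0.668
```

Run:
```python
from h import *
s=st(); print(tc().round(4))
d=cam("top")
cv2.imwrite("pics/m7.png",cv2.resize(d["color"][170:350,190:490],(800,480),interpolation=cv2.INTER_CUBIC))
X=d
hsv=cv2.cvtColor(X["color"],cv2.COLOR_BGR2HSV); m=cv2.inRange(hsv,(32,90,40),(60,255,255))
n,l,sx,ce=cv2.connectedComponentsWithStats(m)
for i in range(1,n):
    if sx[i,4]>80: print(sx[i],ce[i].round(1),"tray",incrate(at(X,ce[i],.107)).round(4))
```

```text
t 65.05 tcp [ 0.5845 -0.1619  0.2854] w 58.1 F [-0.4 -0.1 -0.2]
[[-0.995, -0.098, -0.002], [-0.098, 0.995, 0.0], [0.002, 0.0, -1.0]]
[-0.3386 -0.0026  0.2854]
[228 205  23  23 420] [239.4 216.4] tray [ 0.0222 -0.052   0.107 ]
[229 259  22  21 389] [239.4 269.1] tray [0.0242 0.0532 0.107 ]
```

View pics/m7.png

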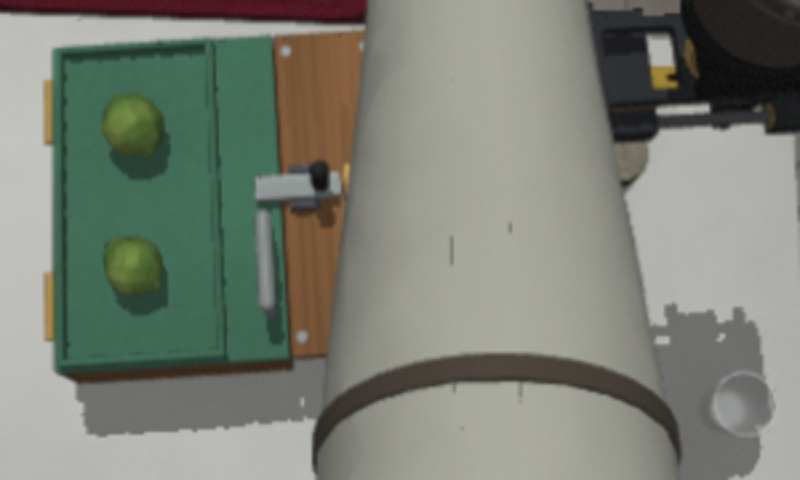

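Both limes rest in the tray at (133,125) and (133,266). The bolt is home and the gripper is clear of everything. Handing in.

Run:
```python
from h import *
print(order.finish_job()); st()
```

```text
the job is handed in; nothing more can be done
None
the job is handed in; nothing more can be done
```

I ran the whole task in the order given and handed it in at about 65 s on the robot's clock; the hand-in gives no verdict. I slid the keeper aside, drew the bolt and opened the flap past upright. I then put both garlic bulbs in the lower tier (only two were on the table), lowered the flap shut, and pushed the bolt and keeper home. Both green limes went into the tray last.

**Last checks:**
- **Limes:** they measured at about x +22 to +24 mm and y −52 and +53 mm in the crate frame, well inside the tray limits.
- **Garlic:** I saw both bulbs inside the box just before shutting the flap. They can't be seen once it is shut.
- **Flap:** it felt bottomed out (about 8 N up on the gripper) and looked flat in the pictures.
- **Bolt:** its peg returned to its starting position, and I felt it meet the stop.
- **Keeper:** it travelled back 41 mm and met resistance. It looked home afterwards, but the arm hid most of it in the final picture.
- **Other things:** the jar, glass, peeler and look-alike fruits were not touched. The arm hid some of these in the final picture too.

No check failed. The fixed and wrist cameras disagreed by about 3 mm on where the crate is, and I allowed for that in the moves.

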